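# Assemble the bayonet filter tower and set the steeping timer

### The job

Build the steel filter tower on its base: put on every filter section that is there, in any order, and the cap last, each one set down with its pointer ribs square across those of the base and then locked with a quarter turn clockwise (seen from above), so that all ribs stand in line. When the whole tower is locked, twist the kitchen timer up past its top mark of 50 minutes and then back down to 30 minutes. Do not push the spice jar about.

Things in the scene. Friction and masses are not known exactly. Their poses are not given: they have to be found in the camera images.
- tower_base: Steel base of the tower, fixed to the table, yaw within 0.5 rad of zero. Origin on the table at its axis, z up. Foot 96 mm wide, narrowing to a flat shoulder 60 mm wide at z=30 mm. Two dark ribs on the foot mark +x and -x. A seated stack has its lowest piece's origin at z=30 mm, each further piece 48 mm higher. About 1.8 mm radial play at each joint.
- tower_neck (a point): Centre of the base's shoulder, 30 mm up; axes as the base. Here a 32 mm wide neck rises 14 mm. At its top two lugs point along +x and -x, to 23 mm from the axis, 18 mm wide, 8 to 14 mm above the shoulder. On the clockwise side, under each lug, a stop post.
- tower_lock (a point): Same point: how pieces lock. Set down with its x axis at 90 degrees to the base's (within about 25), a piece drops over the lugs onto the shoulder (if tabs meet lugs it stands 14 mm too high). Turned 90 degrees clockwise seen from above, its tabs slide under the lugs to the stops: locked, x axes parallel, either way round. It turns freely; nothing clicks.
- section_a: Filter section, one of three or four alike (may be absent; any order), plain steel, upright, 62 mm high, 0.16 kg. Origin: centre of its underside, z up. Foot, z=0 to 16 mm: 60 mm wide, hollow (53 mm inside), with two inward tabs at its bottom edge along +x and -x (16 mm wide, 6 mm high, to 18.5 mm from the axis) and two dark pointer ribs outside in line with them (to 33 mm).
- section_b: Filter section exactly like section_a, with the same origin and axes; it may be absent.
- section_c: Filter section exactly like section_a, with the same origin and axes; it may be absent.
- section_d: Filter section exactly like section_a, with the same origin and axes; it may be absent.
- section_a_grip (a point): On the axis of section_a, 34 mm above its underside, axes as the section: where to grip. The body here is round, 57 mm wide, from 19 to 46 mm up; grip it from any side. The flat shoulder, 58 mm wide, is 48 mm up; above it a neck with lugs and stops just like the base's, along +x and -x, on which the next piece locks.
- section_b_grip (a point): On the axis of section_b, 34 mm above its underside, axes as the section: where to grip. The body here is round, 57 mm wide, from 19 to 46 mm up; grip it from any side. The flat shoulder, 58 mm wide, is 48 mm up; above it a neck with lugs and stops just like the base's, along +x and -x, on which the next piece locks.
- section_c_grip (a point): On the axis of section_c, 34 mm above its underside, axes as the section: where to grip. The body here is round, 57 mm wide, from 19 to 46 mm up; grip it from any side. The flat shoulder, 58 mm wide, is 48 mm up; above it a neck with lugs and stops just like the base's, along +x and -x, on which the next piece locks.
- section_d_grip (a point): On the axis of section_d, 34 mm above its underside, axes as the section: where to grip. The body here is round, 57 mm wide, from 19 to 46 mm up; grip it from any side. The flat shoulder, 58 mm wide, is 48 mm up; above it a neck with lugs and stops just like the base's, along +x and -x, on which the next piece locks.
- cap: The cap, plain steel, upright, 52 mm high, 0.12 kg, closed and slightly domed on top, no neck. Origin: centre of its underside, z up. Foot, z=0 to 16 mm: 60 mm wide, hollow (53 mm inside), with two inward tabs at its bottom edge along +x and -x (16 mm wide, 6 mm high, to 18.5 mm from the axis) and two dark pointer ribs outside in line with them (to 33 mm).
- cap_grip (a point): On the cap's axis, 34 mm above its underside, axes as the cap: where to grip. The body here is round, 57 mm wide, from 19 to 44 mm up; grip it from any side.
- timer_dial (a joint): The timer's reading, 0 to 5.76 rad, 0.1047 rad a minute (3.14 = 30 min, 5.24 = 50 min, the top mark; stop at 55 min). It grows as the red half is turned counter-clockwise seen from above. The white pointer on the red half points straight away from the robot (+x) at 0 and straight towards it at 30 min. It stays where it is left (friction 0.02 N m) and does not run down.
- timer_top (a point): Top centre of the kitchen timer, 44 mm above the table, on the dial's axis (axes as the world's). A round wind-up timer 65 mm wide, stuck to the table. The white lower half (to 20 mm up) is fixed; the red domed upper half (62 mm wide at its foot, 21 to 44 mm up) is the dial; grip it across its sides from any direction.
- spice_jar: Spice jar, 46 mm wide and 106 mm high, standing by; loose. Origin at the centre of its underside.
Not all that is in view belongs to the job. What is shaped like the section_a but yellow is not meant. Leave any yellow look-alike of the tower_base alone.

How it is judged:
By the outcome, as a careful person would: the job done as asked, in the order asked, and still so for the second after the job is handed in, with the robot touching nothing.
Of section_a, section_b, section_c, section_d only 3 to 4 are there at a start; the rules pass over those that are not, and their reading is None.
At some moment in a run one of section_a, section_b, section_c, section_d, cap may be knocked a few centimetres aside while the robot is not near it.
It also fails if it takes over 200 s, if anything falls off the work surface, if the arm or the gripper's body presses on something with over 40 N, if the wrist force passes 120 N, or if a joint passes its speed limit or range.

### The arm

A 6-joint arm with a two-finger parallel gripper is mounted at the origin on the work surface; the furniture and walls round the work are solid. World frame = base frame: x ahead of the robot, y to its left, z up, the work surface at z = 0. Lengths are in mm, angles in rad, forces in N, time in s.
With the tool pointing down it reaches from about 325 to 750 mm from the base axis. Payload 7.6 kg.
Tool frame: the origin (TCP) lies between the finger pads; the fingertips stand 8 mm ahead of it and the grasp point (between the pads) lies 11 mm behind it; z points along the fingers, y is the line along which they close (so a half turn about z gives the same grasp; the last joint's range is limited). The gripper opens to 85 mm and grips with 20 to 120 N. Pads are 22 mm wide; open, the fingers measure 114 mm over their backs; the gripper's body (76 mm by 85 mm) begins 54 mm behind the grasp point. The pads swing forward as they close: fully open they stand 13 mm farther back than shut.
Start: joints at [1.098, 0.052, 1.401, -0, 1.689, -0.07], TCP at [205.784, 483.009, 239.323] pointing down, gripper open.
Joint ranges: [-2.9, 2.9], [-0.91, 2.17], [0.12, 2.37], [-1.06, 4.2], [0.26, 2.73], [-2.93, 2.93]. Speed limits (rad/s): [2.57, 2.57, 3.01, 3.14, 3.14, 3.14].

### API

Orientations are given as a rotation vector (axis times angle).
In Python, from station import bot, viewer, ticket, finder gives the robot as it stands. The module is installed in compiled form; this text tells all that it offers.
- The arm moves only by the tool move_arm, never from a script. Its argument "commands" is a list of rows, each an object of numbers: "x", "y", "z": the shift along the tool's x, y, z scaled (see below); "wx", "wy", "wz": the turn, a rotation vector about the tool's x, y, z scaled (see below); "gripper": the opening, from 0 (shut) to 1 (fully open). A call has 1 to 10 rows; each row shifts and turns the commanded pose from where the row before left it, along the tool's axes as they then stand; what a row does not reach is not made up. The controller multiplies each number of a shift by 0.025 m and each number of a turn by 60 degrees. A row lasts 1/12 s, in which the tool goes at most 41.7 mm and 7.16 degrees, less where a joint would pass 70% of its speed; a pose out of reach is approached as far as the arm can. A call with a number of a shift or a turn outside -1 to 1 is refused whole. A call with a gripper value outside its range is refused whole. The fingers move at their own pace and stop on an object; "newtons" is the grip in N (left out, the last holds). Time passes only in rows, so rows that do not move let the fingers close. It gives the time, the measured TCP pose, the force, the opening and the grip force at its end, in the units of the state.
- bot.read_state(): the state, without advancing time (a new reading comes with each control period).
- viewer.grab_frame(name): name is "side" or "top" or "wrist"; returns a dict with "image" (400x640x3 uint8, red, green, blue), "depth" (400x640 float32, mm along the optical axis (not along the pixel's ray), 0 where there is no reading), "fov_y" (degrees; the focal length in pixels is half the picture's height over the tangent of half this angle, whatever the lens; pixels are square), "cx", "cy" (the principal point, pixels), "camera_from_world" (4x4, takes a point from world to camera coordinates); the wrist camera has in their place "hand_eye" (4x4, takes a point from camera to tool coordinates, whose origin is the TCP and whose axes are the flange's). Camera axes: x right, y down, z forward; pixel columns grow to the right and rows downward; lengths in mm; the calibration is good to about 2 mm. A picture is of the moment at which its call begins: read the wrist's pose just before it.
- ticket.hand_in(): hands the job in; it is judged then, once.
Trained networks look in a picture, given as the dict that the camera call returned (one of the last four; its "shot" number tells which), for a name from the list of things; names that differ only in an ending like _2 or _b are one class to them, and where a whole thing is asked for, a point or a joint stands for the part that bears it (a point fixed in the world has none). Each returns a list of dicts, best first, with "p" (0 to 1); they miss things now and then, are a little off and sometimes report something else, mostly with a low value. They report only what shows in the picture. A call takes as long as a camera call. They do not tell look-alikes from the thing itself.
- finder.find_in(thing, picture): "box" ([left, top, right, bottom] in pixels, round what is visible of it).
The state is a dict: "clock": time; "q": joint angles; "dq": joint speeds; "effort": joint torques, N m; "ee_pos": TCP position; "tcp_rot": TCP orientation; "ft_force": force on the tool from outside, world axes, zero at the start; "ft_torque": the same for the moment, N m; "width": finger opening in mm; "grasp_force": force on a finger pad.
Only numpy, scipy, OpenCV 4.12 (cv2) and the standard library are available. Lean on these libraries where they do the work, as an engineer would, in place of code of your own. Each camera call takes 0.05 s, during which the arm holds its last target. There are 200 camera calls.

## Working session

There is one attempt and no reset: what is moved stays moved. The work goes in short steps, Python scripts to look and compute and a tool call to move; the robot and the scene stay as the last step left them, time stands still between calls to the robot, and variables do not carry over. Pictures are saved under pics/ and viewed, at most 14 in all, crops included, and the job is handed in when it is done.

Besides the shell and the picture viewer there is one more tool, called after "Call:" by a JSON object that holds its "fn" and its "kwargs", one argument or row to a line. move_arm: Moves the arm, as the interface text tells. Its arguments: {"type":"object","properties":{"commands":{"type":"array"},"newtons":{"type":"number"}},"required":["commands"]}

```bash
mkdir -p pics; cat > h.py <<'E'
import numpy as np, cv2
from scipy.spatial.transform import Rotation as R
from station import bot, viewer, ticket, finder
np.set_printoptions(precision=1,suppress=True)
def grab(n):
    s=bot.read_state(); d=viewer.grab_frame(n); d['st']=s
    if 'camera_from_world' in d: d['T']=np.linalg.inv(np.array(d['camera_from_world']))
    else:
        T=np.eye(4);T[:3,:3]=R.from_rotvec(s['tcp_rot']).as_matrix();T[:3,3]=s['ee_pos'];d['T']=T@np.array(d['hand_eye'])
    return d
def cloud(d):
    f=200/np.tan(np.radians(d['fov_y'])/2); v,u=np.mgrid[0:400,0:640]
    z=d['depth']; P=np.stack([(u-d['cx'])/f*z,(v-d['cy'])/f*z,z],-1)
    return P@d['T'][:3,:3].T+d['T'][:3,3]
def proj(d,p):
    f=200/np.tan(np.radians(d['fov_y'])/2); q=np.linalg.inv(d['T'])@np.append(p,1)
    return np.array([q[0]/q[2]*f+d['cx'],q[1]/q[2]*f+d['cy']])
def save(n,im,k=1): cv2.imwrite('pics/'+n,cv2.resize(im[...,::-1],None,fx=k,fy=k,interpolation=cv2.INTER_CUBIC))
E
python3 - <<'E'
from h import *
for n in ['top','side']:
    d=grab(n); save(n+'.png',d['image'],1.25); C=cloud(d)
    print(n,d['fov_y'],d['T'])
    for t in ['section_a','cap','tower_base','timer_dial','spice_jar']:
        for r in finder.find_in(t,d):
            l,tp,rr,b=map(int,r['box']); u,v=(l+rr)//2,(tp+b)//2
            print(t,round(r['p'],2),(l,tp,rr,b),C[v,u])
E
```

```text
top 54.6127252648212 [[   0.    -1.     0.1  302.5]
 [  -1.    -0.     0.  -114.1]
 [  -0.    -0.1   -1.  1429.9]
 [   0.     0.     0.     1. ]]
section_a 0.86 (465, 159, 488, 177) [ 527.5 -628.2   64.1]
section_a 0.61 (255, 156, 272, 176) [529.2 129.5  67.4]
section_a 0.6 (189, 187, 206, 210) [413.5 360.7  66.3]
section_a 0.49 (392, 167, 409, 184) [ 500.8 -358.    62.6]
cap 0.56 (355, 171, 370, 188) [ 487.  -223.7   51.8]
cap 0.32 (303, 171, 332, 201) [461.1 -62.5  48.5]
tower_base 0.85 (305, 170, 331, 199) [468.6 -66.   46. ]
tower_base 0.7 (197, 232, 222, 255) [255.1 318.4  49. ]
tower_base 0.26 (320, 145, 332, 164) [565.9 -94.8 107.5]
timer_dial 0.54 (261, 192, 276, 205) [417.  113.2  43.9]
spice_jar 0.55 (320, 143, 332, 165) [565.9 -94.8 107.5]
side 47.67347879498452 [[  -1.    -0.1    0.2  208.9]
 [  -0.2    0.4   -0.9 1139.6]
 [   0.    -0.9   -0.4  698.4]
 [   0.     0.     0.     1. ]]
section_a 0.92 (273, 290, 300, 323) [411.3 395.1  50. ]
section_a 0.91 (253, 229, 277, 256) [531.  151.1  46.6]
section_a 0.6 (301, 163, 320, 181) [ 508.7 -343.2   43.3]
section_a 0.58 (312, 136, 324, 152) [ 515.9 -537.    81.8]
cap 0.68 (298, 182, 315, 198) [ 493.7 -202.1   38.7]
tower_base 0.67 (340, 292, 383, 327) [252.4 350.6  30.9]
tower_base 0.6 (286, 205, 320, 226) [470.3 -47.3  28.9]
tower_base 0.34 (265, 181, 283, 218) [566.6 -68.   63.5]
timer_dial 0.81 (294, 240, 319, 261) [418.9 150.7  35.6]
spice_jar 0.6 (264, 179, 280, 215) [571.8 -64.8  71.5]
spice_jar 0.31 (289, 204, 318, 225) [471.6 -53.4  29. ]
```

```bash
python3 - <<'E'
from h import *
d=grab('top'); save('c1.png',d['image'][130:270,170:500],2.4)
d=grab('side'); save('c2.png',d['image'][120:340,230:400],2.6)
E
```

```text
(no output)
```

View pics/c1.png

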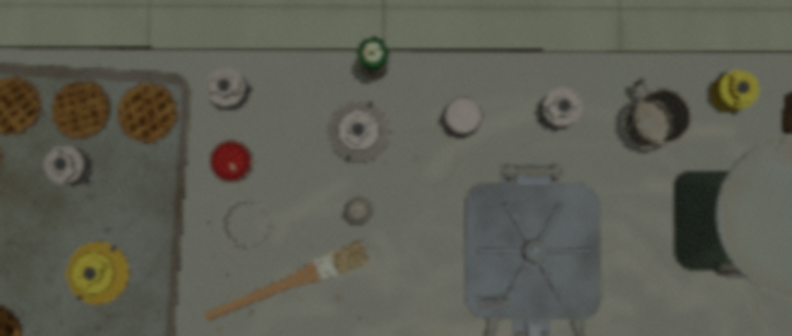

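View pics/c2.png

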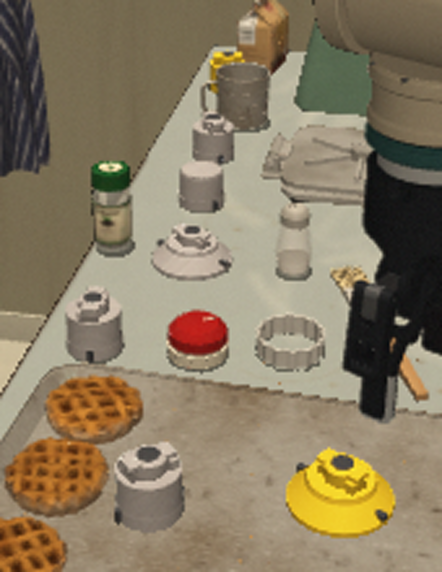

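c1: the plain steel sections are at about (66,163), (229,88) and (561,106), the cap at (462,117), the steel base at (358,130), the timer at (231,160) and the jar at (372,53). c2 agrees. Possible mix-ups are the yellow base (95,273), the yellow section (737,90), the mug (652,120) and the shaker (357,210); by colour and shape I rule these out.

```bash
cat >> h.py <<'E'
def plan(p,yaw=None,s=None):
    """rows-independent: total shift in tool units (25mm) and turn (60deg) about tool z to reach TCP p, tool y-axis world yaw (mod pi)"""
    s=s or bot.read_state(); M=R.from_rotvec(s['tcp_rot']).as_matrix()
    v=M.T@(np.array(p)-s['ee_pos'])
    ty=np.arctan2(M[1,1],M[0,1]); print('pos',np.array(s['ee_pos']),'tooly yaw deg',np.degrees(ty),'tilt',M[:,2],'q6',s['q'][5])
    print('shift mm',v,'units',np.round(v/25,3))
    if yaw is not None:
        dy=(yaw-ty+np.pi/2)%np.pi-np.pi/2; print('turn deg world',np.degrees(dy),'wz units',round(-np.degrees(dy)/60,4))
E
python3 - <<'E'
from h import *
s=bot.read_state();print(s);plan([413,361,240])
E
```

```text
{'clock': 0.7, 'q': array([ 1.1,  0.1,  1.4, -0. ,  1.7, -0.1]), 'dq': array([ 0., -0.,  0.,  0., -0.,  0.]), 'effort': array([ -0. , -38.1, -36. ,  -0. ,   0. ,  -0. ]), 'ee_pos': array([205.8, 483. , 239.3]), 'tcp_rot': array([0.6, 3.1, 0. ]), 'ft_force': array([-0.2,  0.4,  0.1]), 'ft_torque': array([ 0. , -0. ,  0.1]), 'grasp_force': 0.0, 'width': 85.55344218937334}
pos [205.8 483.  239.3] tooly yaw deg 66.91995639638967 tilt [ 0.  0. -1.] q6 -0.07029138137807271
shift mm [-238.4  -31.    -0.6] units [-9.5 -1.2 -0. ]
```

View pics/top.png

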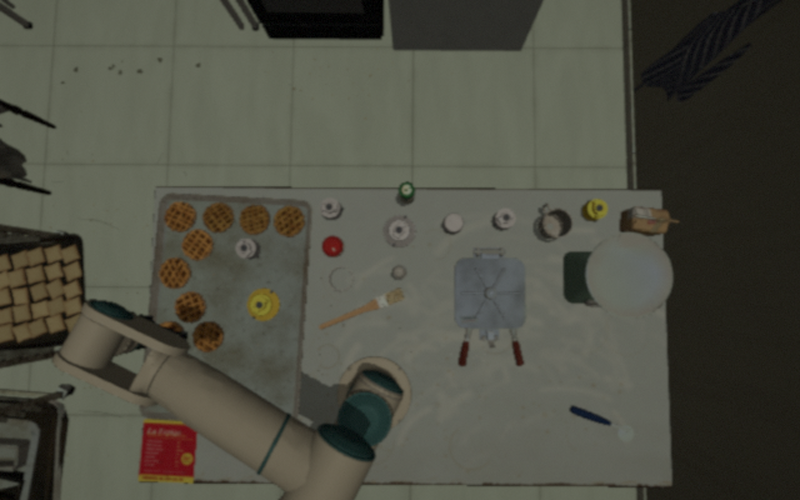

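The top view shows three steel sections, the cap and the base. The area under the arm is hidden for now.

Call:
{"fn": "move_arm", "kwargs": {
  "commands": [
    {"x": -0.95,"y": -0.12},
    {"x": -0.95,"y": -0.12},
    {"x": -0.95,"y": -0.12},
    {"x": -0.95,"y": -0.12},
    {"x": -0.95,"y": -0.12},
    {"x": -0.95,"y": -0.12},
    {"x": -0.95,"y": -0.12},
    {"x": -0.95,"y": -0.12},
    {"x": -0.95,"y": -0.12},
    {"x": -0.95,"y": -0.12}
  ]
}}

```text
validation failed for argument at $.co...
```

```bash
python3 - <<'E'
from h import *
d=grab('wrist'); save('w1.png',d['image']); C=cloud(d); print(d['T'],d['st']['ee_pos'])
for t in ['section_a']:
    for r in finder.find_in(t,d):
        l,tp,rr,b=map(int,r['box']); print(r['p'],r['box'],C[(tp+b)//2,(l+rr)//2])
d=grab('top');C=cloud(d)
for r in finder.find_in('section_a',d):
        l,tp,rr,b=map(int,r['box']); print(r['p'],r['box'],C[(tp+b)//2,(l+rr)//2])
E
```

```text
[[  0.4   0.9   0.2 144.4]
 [  0.9  -0.4  -0.1 509.6]
 [ -0.    0.3  -1.  373.7]
 [  0.    0.    0.    1. ]] [205.8 483.  239.3]
0.96 [288.4, 304.4, 330.5, 328.6] [390.2 379.6  25.2]
0.86 [465.6, 163.0, 486.4, 175.3] [ 525.3 -627.9   55.2]
0.8 [191.6, 189.9, 206.2, 208.9] [413.4 356.8  67.4]
0.76 [395.4, 165.7, 410.2, 180.5] [ 512.  -365.6   60.4]
0.67 [255.8, 158.9, 275.6, 177.4] [526.5 123.3  61.9]
```

View pics/w1.png

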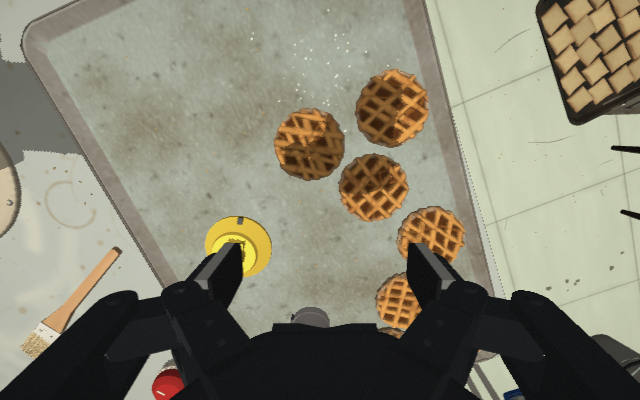

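w1: from the start pose the wrist view shows the tray, with the yellow base at (238,245) and the steel section just showing at (310,315). The move was refused, so I'll give every key in each row.

Call:
{"fn": "move_arm", "kwargs": {
  "commands": [
    {"x": -0.95,"y": -0.12,"z": 0,"wx": 0,"wy": 0,"wz": 0,"gripper": 1},
    {"x": -0.95,"y": -0.12,"z": 0,"wx": 0,"wy": 0,"wz": 0,"gripper": 1},
    {"x": -0.95,"y": -0.12,"z": 0,"wx": 0,"wy": 0,"wz": 0,"gripper": 1},
    {"x": -0.95,"y": -0.12,"z": 0,"wx": 0,"wy": 0,"wz": 0,"gripper": 1},
    {"x": -0.95,"y": -0.12,"z": 0,"wx": 0,"wy": 0,"wz": 0,"gripper": 1},
    {"x": -0.95,"y": -0.12,"z": 0,"wx": 0,"wy": 0,"wz": 0,"gripper": 1},
    {"x": -0.95,"y": -0.12,"z": 0,"wx": 0,"wy": 0,"wz": 0,"gripper": 1},
    {"x": -0.95,"y": -0.12,"z": 0,"wx": 0,"wy": 0,"wz": 0,"gripper": 1}
  ]
}}

```text
clock: 1.57
ee_pos: [372.1, 385.7, 239.4]
tcp_rot: [0.628, 3.078, 0.0]
ft_force: [0.3, 0.9, -0.2]
width: 85.6
grasp_force: 0.0
```

```bash
cat >> h.py <<'E'
def measure(d,xy,zs,zt,kind='sec',it=3):
    """zs: shoulder height world; zt: lug top height; returns centre, yaw deg"""
    C=cloud(d); ok=d['depth']>0; c=np.array(xy,float)
    for _ in range(it):
        r=np.hypot(C[...,0]-c[0],C[...,1]-c[1])
        m=ok&(r<42)&(np.abs(C[...,2]-zs)<(5 if kind=='sec' else 8))
        P=C[m][:,:2].astype(np.float32); 
        if len(P)<20: print('few',len(P)); return
        (cx,cy),rad=cv2.minEnclosingCircle(P); c=np.array([cx,cy])
    print('centre',c,'rad',rad,'n',len(P),'med z',np.median(C[m][:,2]))
    r=np.hypot(C[...,0]-c[0],C[...,1]-c[1]); a=np.arctan2(C[...,1]-c[1],C[...,0]-c[0])
    if zt:
        m=ok&(r<25)&(np.abs(C[...,2]-zt)<4); Q=C[m][:,:2]-c; print('lug n',len(Q),'z',np.median(C[m][:,2]),'mean',Q.mean(0))
        m2=m&(r>17); print('lug yaw deg',np.degrees(np.angle(np.exp(2j*a[m2]).mean()))/2,'n',m2.sum())
    return c
E
python3 - <<'E'
from h import *
d=grab('wrist'); C=cloud(d); print(d['st']['ee_pos'])
for r in finder.find_in('section_a',d): print(r)
measure(d,(412,359),50,62)
m=(np.hypot(C[...,0]-412,C[...,1]-359)<40)&(d['depth']>0); print(np.histogram(C[m][:,2],np.arange(-6,76,3)))
p=proj(d,[412,359,40]).astype(int);print(p)
v,u=max(p[1]-80,0),max(p[0]-100,0); save('w2.png',d['image'][v:v+170,u:u+200],3.5)
E
```

```text
[372.1 385.7 239.4]
{'box': [302.4, 187.1, 348.7, 236.6], 'p': 0.92}
centre [416.6 370.1] rad 29.105295181274414 n 815 med z 49.82296035484046
lug n 765 z 63.64393358468345 mean [-1.5  0.2]
lug yaw deg 37.37151330858558 n 207
(array([  0,   0,   2, 736,  94,  22,  18,  32,  78,  19,  22,  20,  23,
        16,  23,  23,  23,  17, 750,  39,  22,  64, 157, 562,   1,   0,
         0]), array([-6, -3,  0,  3,  6,  9, 12, 15, 18, 21, 24, 27, 30, 33, 36, 39, 42,
       45, 48, 51, 54, 57, 60, 63, 66, 69, 72, 75]))
[317 215]
```

View pics/w2.png

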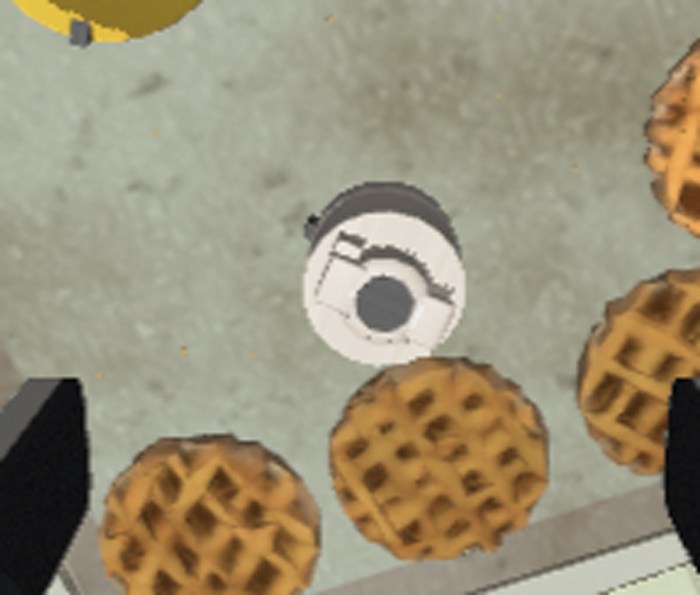

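w2: the close crop confirms a plain steel section at (385,290), lugs at about 37°, a rib at (312,225), and waffles below it and to the right. Closing left-to-right in the picture is clear.

```bash
python3 - <<'E'
from h import *
plan([416.3,370.2,27]); 
d=grab('top');C=cloud(d)
for r in finder.find_in('section_a',d):
        l,tp,rr,b=map(int,r['box']); print(r['p'],r['box'],C[(tp+b)//2,(l+rr)//2])
E
```

```text
pos [373.4 384.8 239.1] tooly yaw deg 66.70643974622146 tilt [ 0. -0. -1.] q6 -0.4324317220789207
shift mm [-45.    3.6 212.1] units [-1.8  0.1  8.5]
0.81 [392.6, 166.1, 410.6, 182.6] [ 504.4 -361.6   62.9]
0.79 [188.1, 189.9, 207.5, 211.0] [406.6 361.4  63.5]
0.57 [465.8, 160.0, 488.5, 174.8] [ 531.3 -628.7   63.1]
0.49 [257.3, 157.0, 277.5, 177.3] [526.3 115.8  63.6]
```

Call:
{"fn": "move_arm", "kwargs": {
  "commands": [
    {"x": -0.9,"y": 0.07,"z": 0.95,"wx": 0,"wy": 0,"wz": 0,"gripper": 1},
    {"x": -0.9,"y": 0.07,"z": 0.95,"wx": 0,"wy": 0,"wz": 0,"gripper": 1},
    {"x": 0,"y": 0,"z": 0.95,"wx": 0,"wy": 0,"wz": 0,"gripper": 1},
    {"x": 0,"y": 0,"z": 0.95,"wx": 0,"wy": 0,"wz": 0,"gripper": 1},
    {"x": 0,"y": 0,"z": 0.95,"wx": 0,"wy": 0,"wz": 0,"gripper": 1},
    {"x": 0,"y": 0,"z": 0.95,"wx": 0,"wy": 0,"wz": 0,"gripper": 1},
    {"x": 0,"y": 0,"z": 0.95,"wx": 0,"wy": 0,"wz": 0,"gripper": 1},
    {"x": 0,"y": 0,"z": 0.95,"wx": 0,"wy": 0,"wz": 0,"gripper": 1},
    {"x": 0,"y": 0,"z": 0.88,"wx": 0,"wy": 0,"wz": 0,"gripper": 1},
    {"x": 0,"y": 0,"z": 0,"wx": 0,"wy": 0,"wz": 0,"gripper": 1}
  ]
}}

```text
clock: 2.6
ee_pos: [410.6, 371.0, 22.5]
tcp_rot: [-0.625, -3.073, 0.01]
ft_force: [0.2, 0.2, -0.5]
width: 85.4
grasp_force: 0.0
```

Call:
{"fn": "move_arm", "kwargs": {
  "commands": [
    {"x": 0,"y": 0,"z": 0,"wx": 0,"wy": 0,"wz": 0,"gripper": 0.4},
    {"x": 0,"y": 0,"z": 0,"wx": 0,"wy": 0,"wz": 0,"gripper": 0.4},
    {"x": 0,"y": 0,"z": 0,"wx": 0,"wy": 0,"wz": 0,"gripper": 0.4},
    {"x": 0,"y": 0,"z": 0,"wx": 0,"wy": 0,"wz": 0,"gripper": 0.4},
    {"x": 0,"y": 0,"z": 0,"wx": 0,"wy": 0,"wz": 0,"gripper": 0.4},
    {"x": 0,"y": 0,"z": 0,"wx": 0,"wy": 0,"wz": 0,"gripper": 0.4}
  ],
  "newtons": 30
}}

```text
clock: 3.1
ee_pos: [414.8, 373.0, 29.7]
tcp_rot: [0.628, 3.076, 0.005]
ft_force: [-1.1, -0.4, 6.9]
width: 56.8
grasp_force: 33.1
```

Call:
{"fn": "move_arm", "kwargs": {
  "commands": [
    {"x": 0,"y": 0,"z": -0.5,"wx": 0,"wy": 0,"wz": 0,"gripper": 0.4},
    {"x": 0,"y": 0,"z": -1,"wx": 0,"wy": 0,"wz": 0,"gripper": 0.4},
    {"x": 0,"y": 0,"z": -1,"wx": 0,"wy": 0,"wz": -0.11,"gripper": 0.4},
    {"x": 0,"y": 0,"z": -1,"wx": 0,"wy": 0,"wz": -0.11,"gripper": 0.4},
    {"x": 0,"y": 0,"z": -1,"wx": 0,"wy": 0,"wz": -0.11,"gripper": 0.4},
    {"x": 0,"y": 0,"z": -1,"wx": 0,"wy": 0,"wz": -0.11,"gripper": 0.4},
    {"x": 0,"y": 0,"z": -1,"wx": 0,"wy": 0,"wz": -0.11,"gripper": 0.4},
    {"x": 0,"y": 0,"z": -1,"wx": 0,"wy": 0,"wz": -0.11,"gripper": 0.4},
    {"x": 0,"y": 0,"z": -1,"wx": 0,"wy": 0,"wz": -0.11,"gripper": 0.4},
    {"x": 0,"y": 0,"z": 0,"wx": 0,"wy": 0,"wz": -0.1,"gripper": 0.4}
  ]
}}

```text
clock: 3.93
ee_pos: [415.1, 372.9, 247.3]
tcp_rot: [-0.796, 3.029, 0.007]
ft_force: [0.4, 0.3, -1.6]
width: 56.6
grasp_force: 32.9
```

Call:
{"fn": "move_arm", "kwargs": {
  "commands": [
    {"x": 0.4875,"y": -0.975,"z": 0,"wx": 0,"wy": 0,"wz": 0,"gripper": 0.4},
    {"x": 0.4875,"y": -0.975,"z": 0,"wx": 0,"wy": 0,"wz": 0,"gripper": 0.4},
    {"x": 0.4875,"y": -0.975,"z": 0,"wx": 0,"wy": 0,"wz": 0,"gripper": 0.4},
    {"x": 0.4875,"y": -0.975,"z": 0,"wx": 0,"wy": 0,"wz": 0,"gripper": 0.4},
    {"x": 0.4875,"y": -0.975,"z": 0,"wx": 0,"wy": 0,"wz": 0,"gripper": 0.4},
    {"x": 0.4875,"y": -0.975,"z": 0,"wx": 0,"wy": 0,"wz": 0,"gripper": 0.4},
    {"x": 0.4875,"y": -0.975,"z": 0,"wx": 0,"wy": 0,"wz": 0,"gripper": 0.4},
    {"x": 0.4875,"y": -0.975,"z": 0,"wx": 0,"wy": 0,"wz": 0,"gripper": 0.4}
  ]
}}

```text
clock: 4.6
ee_pos: [423.3, 152.9, 240.8]
tcp_rot: [-0.79, 3.04, -0.0]
ft_force: [-0.4, -0.5, -2.1]
width: 56.7
grasp_force: 32.9
```

Call:
{"fn": "move_arm", "kwargs": {
  "commands": [
    {"x": 0.4875,"y": -0.975,"z": 0,"wx": 0,"wy": 0,"wz": 0,"gripper": 0.4},
    {"x": 0.4875,"y": -0.975,"z": 0,"wx": 0,"wy": 0,"wz": 0,"gripper": 0.4},
    {"x": 0.4875,"y": -0.975,"z": 0,"wx": 0,"wy": 0,"wz": 0,"gripper": 0.4},
    {"x": 0.4875,"y": -0.975,"z": 0,"wx": 0,"wy": 0,"wz": 0,"gripper": 0.4},
    {"x": 0.4875,"y": -0.975,"z": 0,"wx": 0,"wy": 0,"wz": 0,"gripper": 0.4},
    {"x": 0.4875,"y": -0.975,"z": 0,"wx": 0,"wy": 0,"wz": 0,"gripper": 0.4},
    {"x": 0.4875,"y": -0.975,"z": 0,"wx": 0,"wy": 0,"wz": 0,"gripper": 0.4},
    {"x": 0,"y": 0,"z": 0,"wx": 0,"wy": 0,"wz": 0,"gripper": 0.4},
    {"x": 0,"y": 0,"z": 0,"wx": 0,"wy": 0,"wz": 0,"gripper": 0.4}
  ]
}}

```text
clock: 5.35
ee_pos: [431.9, -37.3, 240.5]
tcp_rot: [-0.785, 3.041, -0.0]
ft_force: [-0.8, 0.2, -2.1]
width: 56.4
grasp_force: 33.0
```

```bash
python3 - <<'E'
from h import *
d=grab('wrist'); C=cloud(d); plan([463,-63,240])
for t in ['tower_base','section_a']:
  for r in finder.find_in(t,d)[:3]: 
    l,tp,rr,b=map(int,r['box']); print(t,r,C[(tp+b)//2,(l+rr)//2])
save('w3.png',d['image'])
measure(d,(463,-63),30,44)
E
```

```text
pos [432.  -36.5 240.4] tooly yaw deg 119.05226913666827 tilt [ 0.  0. -1.] q6 -2.2474820655805665
shift mm [-14.2 -38.3   0.4] units [-0.6 -1.5  0. ]
tower_base {'box': [581.6, 156.4, 639.9, 227.7], 'p': 0.94} [268.1 298.8  23.2]
tower_base {'box': [257.5, 154.4, 326.2, 217.8], 'p': 0.58} [457.8 -70.7  44.5]
tower_base {'box': [263.1, 193.1, 385.9, 329.1], 'p': 0.56} [421.5 -44.1 272.6]
section_a {'box': [260.7, 192.0, 384.6, 329.1], 'p': 0.93} [421.4 -45.  272.8]
section_a {'box': [379.8, 294.3, 389.4, 318.7], 'p': 0.62} [540.1 111.7  60.8]
section_a {'box': [1.1, 68.4, 91.8, 126.1], 'p': 0.57} [ 499.9 -355.9   47.7]
centre [471.6 -69. ] rad 31.39604949951172 n 715 med z 29.58824733920875
lug n 630 z 43.699173838833104 mean [ 0.2 -0.2]
lug yaw deg -22.253815213766988 n 156
```

View pics/w3.png

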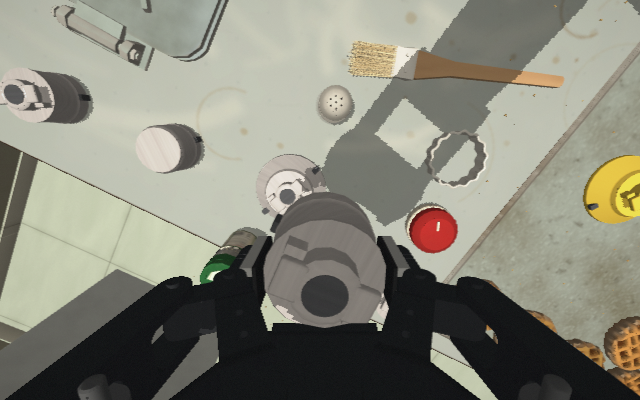

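w3: the held section fills the lower middle (325,270). The base is at (288,190) with ribs at about (320,172) and (265,210), the cap at (168,148), section C at (45,95) and the timer at (433,230).

```bash
python3 - <<'E'
from h import *
d=grab('wrist'); C=cloud(d); s=d['st']; p=s['ee_pos']
c=measure(d,p[:2],p[2]+21,p[2]+35)
m=(np.hypot(C[...,0]-p[0],C[...,1]-p[1])<28)&(d['depth']>0)&(C[...,2]>p[2]); h,e=np.histogram(C[m][:,2]-p[2],np.arange(10,45,2)); print(h,e)
b=measure(d,(471.6,-69),30.5,44); 
M=R.from_rotvec(s['tcp_rot']).as_matrix(); print('obj in tool',M.T@np.append(c-p[:2],0))
# ribs of base: dark pixels
r=np.hypot(C[...,0]-471.5,C[...,1]+69); g=d['image'].max(-1)
m=(r>40)&(r<52)&(g<60)&(C[...,2]<25)&(d['depth']>0); a=np.degrees(np.arctan2(C[...,1]+69,C[...,0]-471.5))[m]; print(np.histogram(a,np.arange(-180,181,15)))
E
```

```text
centre [427.2 -38.7] rad 41.789127349853516 n 5601 med z 260.3050375823027
lug n 5174 z 274.1942611224674 mean [5.9 2. ]
lug yaw deg 86.1415647871084 n 1777
[ 128  114  121   44 1970 2002  158  173  184  416  335 2561 2576    4
    0    0    0] [10 12 14 16 18 20 22 24 26 28 30 32 34 36 38 40 42 44]
centre [472.2 -68.9] rad 31.00461769104004 n 737 med z 29.71413776943524
lug n 652 z 43.7636846737322 mean [-0.3  0.2]
lug yaw deg -22.50557983995362 n 156
obj in tool [ 5.8 -0.2 -0. ]
(array([ 0,  0,  0,  0,  0,  0,  0,  0,  0,  0,  0,  0,  0,  0,  0,  0,  0,
        0,  0,  0,  0,  0, 14,  0]), array([-180, -165, -150, -135, -120, -105,  -90,  -75,  -60,  -45,  -30,
        -15,    0,   15,   30,   45,   60,   75,   90,  105,  120,  135,
        150,  165,  180]))
```

Call:
{"fn": "move_arm", "kwargs": {
  "commands": [
    {"x": 0,"y": 0,"z": 0,"wx": 0,"wy": 0,"wz": 0.092,"gripper": 0.4},
    {"x": 0,"y": 0,"z": 0,"wx": 0,"wy": 0,"wz": 0.092,"gripper": 0.4},
    {"x": 0,"y": 0,"z": 0,"wx": 0,"wy": 0,"wz": 0.092,"gripper": 0.4},
    {"x": 0,"y": 0,"z": 0,"wx": 0,"wy": 0,"wz": 0.092,"gripper": 0.4},
    {"x": -0.69,"y": -0.74,"z": 0.5,"wx": 0,"wy": 0,"wz": 0,"gripper": 0.4},
    {"x": -0.69,"y": -0.74,"z": 0.5,"wx": 0,"wy": 0,"wz": 0,"gripper": 0.4},
    {"x": 0,"y": 0,"z": 0.9,"wx": 0,"wy": 0,"wz": 0,"gripper": 0.4},
    {"x": 0,"y": 0,"z": 0.9,"wx": 0,"wy": 0,"wz": 0,"gripper": 0.4},
    {"x": 0,"y": 0,"z": 0.9,"wx": 0,"wy": 0,"wz": 0,"gripper": 0.4},
    {"x": 0,"y": 0,"z": 0.9,"wx": 0,"wy": 0,"wz": 0,"gripper": 0.4}
  ]
}}

```text
clock: 6.38
ee_pos: [471.0, -67.9, 123.8]
tcp_rot: [-0.195, 3.135, 0.0]
ft_force: [0.3, 0.1, -2.1]
width: 56.4
grasp_force: 33.2
```

Call:
{"fn": "move_arm", "kwargs": {
  "commands": [
    {"x": 0,"y": 0,"z": 0.9,"wx": 0,"wy": 0,"wz": 0,"gripper": 0.4},
    {"x": 0,"y": 0,"z": 0.9,"wx": 0,"wy": 0,"wz": 0,"gripper": 0.4},
    {"x": 0,"y": 0,"z": 0,"wx": 0,"wy": 0,"wz": 0,"gripper": 0.4},
    {"x": 0,"y": 0,"z": 0,"wx": 0,"wy": 0,"wz": 0,"gripper": 0.4},
    {"x": 0,"y": 0,"z": 0,"wx": 0,"wy": 0,"wz": 0,"gripper": 0.4}
  ]
}}

```text
clock: 6.8
ee_pos: [471.8, -68.5, 81.4]
tcp_rot: [-0.194, 3.134, -0.001]
ft_force: [0.5, 0.1, -1.2]
width: 56.5
grasp_force: 33.0
```

```bash
python3 - <<'E'
from h import *
plan([470.6,-69.1,56],np.radians(97)); s=bot.read_state(); print(s['ft_force'])
d=grab('wrist'); C=cloud(d); p=s['ee_pos']; m=(np.hypot(C[...,0]-p[0],C[...,1]-p[1])<26)&(abs(C[...,2]-p[2]-34)<3); print(C[m].mean(0)-p)
Q=C[m][:,:2]-C[m][:,:2].mean(0); w,v=np.linalg.eigh(Q.T@Q); print('pca yaw',np.degrees(np.arctan2(v[1,1],v[0,1])))
E
```

```text
pos [471.8 -68.5  81.4] tooly yaw deg 97.0915799638473 tilt [ 0. -0. -1.] q6 -1.9163496783671903
shift mm [ 1.3 -0.4 25.4] units [ 0.1 -0.   1. ]
turn deg world -0.09157996384730432 wz units 0.0015
[ 0.5  0.1 -1.2]
[ 0.9 -0.4 33.9]
pca yaw 74.76942516396565
```

Call:
{"fn": "move_arm", "kwargs": {
  "commands": [
    {"x": 0.03,"y": -0.01,"z": 0.2,"wx": 0,"wy": 0,"wz": 0,"gripper": 0.4},
    {"x": 0,"y": 0,"z": 0.2,"wx": 0,"wy": 0,"wz": 0,"gripper": 0.4},
    {"x": 0,"y": 0,"z": 0.2,"wx": 0,"wy": 0,"wz": 0,"gripper": 0.4},
    {"x": 0,"y": 0,"z": 0.2,"wx": 0,"wy": 0,"wz": 0,"gripper": 0.4},
    {"x": 0,"y": 0,"z": 0.15,"wx": 0,"wy": 0,"wz": 0,"gripper": 0.4},
    {"x": 0,"y": 0,"z": 0,"wx": 0,"wy": 0,"wz": 0,"gripper": 0.4},
    {"x": 0,"y": 0,"z": 0,"wx": 0,"wy": 0,"wz": 0,"gripper": 0.4}
  ]
}}

```text
clock: 7.43
ee_pos: [470.2, -69.3, 57.5]
tcp_rot: [0.193, -3.135, 0.0]
ft_force: [-8.5, 0.6, 13.0]
width: 56.3
grasp_force: 34.8
```

Call:
{"fn": "move_arm", "kwargs": {
  "commands": [
    {"x": 0,"y": 0,"z": -0.03,"wx": 0,"wy": 0,"wz": 0.118,"gripper": 0.4},
    {"x": 0,"y": 0,"z": 0,"wx": 0,"wy": 0,"wz": 0.118,"gripper": 0.4},
    {"x": 0,"y": 0,"z": 0,"wx": 0,"wy": 0,"wz": 0.118,"gripper": 0.4},
    {"x": 0,"y": 0,"z": 0,"wx": 0,"wy": 0,"wz": 0.118,"gripper": 0.4},
    {"x": 0,"y": 0,"z": 0,"wx": 0,"wy": 0,"wz": 0.118,"gripper": 0.4},
    {"x": 0,"y": 0,"z": 0,"wx": 0,"wy": 0,"wz": 0.118,"gripper": 0.4},
    {"x": 0,"y": 0,"z": 0,"wx": 0,"wy": 0,"wz": 0.118,"gripper": 0.4},
    {"x": 0,"y": 0,"z": 0,"wx": 0,"wy": 0,"wz": 0.118,"gripper": 0.4},
    {"x": 0,"y": 0,"z": 0,"wx": 0,"wy": 0,"wz": 0.118,"gripper": 0.4},
    {"x": 0,"y": 0,"z": 0,"wx": 0,"wy": 0,"wz": 0.118,"gripper": 0.4}
  ]
}}

```text
clock: 8.27
ee_pos: [470.3, -68.7, 57.5]
tcp_rot: [-1.666, -2.663, -0.001]
ft_force: [-3.0, 2.1, 5.4]
width: 56.4
grasp_force: 34.0
```

Call:
{"fn": "move_arm", "kwargs": {
  "commands": [
    {"x": 0,"y": 0,"z": 0,"wx": 0,"wy": 0,"wz": 0.118,"gripper": 0.4},
    {"x": 0,"y": 0,"z": 0,"wx": 0,"wy": 0,"wz": 0.118,"gripper": 0.4},
    {"x": 0,"y": 0,"z": 0,"wx": 0,"wy": 0,"wz": 0.118,"gripper": 0.4},
    {"x": 0,"y": 0,"z": 0,"wx": 0,"wy": 0,"wz": 0,"gripper": 0.4},
    {"x": 0,"y": 0,"z": 0,"wx": 0,"wy": 0,"wz": 0,"gripper": 0.4}
  ]
}}

```text
clock: 8.68
ee_pos: [470.8, -67.9, 57.6]
tcp_rot: [-2.122, -2.315, -0.005]
ft_force: [-1.1, 7.4, 6.2]
width: 56.9
grasp_force: 34.1
```

```bash
python3 - <<'E'
from h import *
plan([471,-69,57]); s=bot.read_state(); print(s['ft_force'],s['ft_torque'],s['effort'][5])
E
```

```text
pos [470.8 -67.9  57.6] tooly yaw deg 4.970961642709015 tilt [ 0.  0. -1.] q6 -0.31018685377051947
shift mm [-1.1  0.1  0.6] units [-0.  0.  0.]
[-1.1  7.4  6.2] [ 1.2  0.3 -0.2] 0.059722757432609797
```

Call:
{"fn": "move_arm", "kwargs": {
  "commands": [
    {"x": 0,"y": 0,"z": 0,"wx": 0,"wy": 0,"wz": 0.08,"gripper": 0.4},
    {"x": 0,"y": 0,"z": 0,"wx": 0,"wy": 0,"wz": 0,"gripper": 0.4}
  ]
}}

```text
clock: 8.85
ee_pos: [471.8, -67.1, 57.9]
tcp_rot: [2.221, 2.222, 0.009]
ft_force: [4.1, 11.2, 4.2]
width: 56.7
grasp_force: 33.9
```

```bash
python3 - <<'E'
from h import *
plan([471,-69,57]); s=bot.read_state(); print(s['ft_force'],s['ft_torque'],s['effort'][5])
E
```

```text
pos [471.8 -67.1  57.9] tooly yaw deg 0.04350098747160463 tilt [ 0.  0. -1.] q6 -0.22379999608169227
shift mm [-1.9 -0.8  0.8] units [-0.1 -0.   0. ]
[ 4.1 11.2  4.2] [ 1.9 -0.5  0.2] 1.065085530281067
```

Call:
{"fn": "move_arm", "kwargs": {
  "commands": [
    {"x": 0,"y": 0,"z": 0,"wx": 0,"wy": 0,"wz": 0,"gripper": 1},
    {"x": 0,"y": 0,"z": 0,"wx": 0,"wy": 0,"wz": 0,"gripper": 1},
    {"x": 0,"y": 0,"z": 0,"wx": 0,"wy": 0,"wz": 0,"gripper": 1},
    {"x": 0,"y": 0,"z": -0.5,"wx": 0,"wy": 0,"wz": 0,"gripper": 1},
    {"x": 0,"y": 0,"z": -1,"wx": 0,"wy": 0,"wz": 0,"gripper": 1},
    {"x": 0,"y": 0,"z": -1,"wx": 0,"wy": 0,"wz": 0,"gripper": 1},
    {"x": 0,"y": 0,"z": -1,"wx": 0,"wy": 0,"wz": 0,"gripper": 1},
    {"x": 0,"y": 0,"z": -1,"wx": 0,"wy": 0,"wz": 0,"gripper": 1},
    {"x": 0,"y": 0,"z": -1,"wx": 0,"wy": 0,"wz": 0,"gripper": 1},
    {"x": 0,"y": 0,"z": -1,"wx": 0,"wy": 0,"wz": 0,"gripper": 1}
  ]
}}

```text
clock: 9.68
ee_pos: [470.0, -69.4, 220.4]
tcp_rot: [2.218, 2.225, -0.0]
ft_force: [0.6, 1.0, -0.2]
width: 85.8
grasp_force: 0.0
```

Call:
{"fn": "move_arm", "kwargs": {
  "commands": [
    {"x": 0,"y": 0,"z": -0.7,"wx": 0,"wy": 0,"wz": 0,"gripper": 1},
    {"x": 0,"y": 0,"z": 0,"wx": 0,"wy": 0,"wz": 0,"gripper": 1}
  ]
}}

```text
clock: 9.85
ee_pos: [471.5, -69.8, 241.1]
tcp_rot: [2.214, 2.22, 0.006]
ft_force: [-0.1, 0.3, 0.2]
width: 85.2
grasp_force: 0.0
```

```bash
python3 - <<'E'
from h import *
plan([490,110,240],np.radians(90))
d=grab('wrist'); measure(d,(471.8,-68.9),78,92); C=cloud(d)
for r in finder.find_in('section_a',d):
    l,tp,rr,b=map(int,r['box']); print(r['p'],r['box'],C[(tp+b)//2,(l+rr)//2])
m=(d['depth']>0)&(C[...,2]>100); save('w4.png',d['image'])
d=grab('top');C=cloud(d)
for r in finder.find_in('section_a',d):
        l,tp,rr,b=map(int,r['box']); print(r['p'],r['box'],C[(tp+b)//2,(l+rr)//2])
save('t2.png',d['image'][150:400,100:560],1.7)
E
```

```text
pos [471.5 -69.8 241.1] tooly yaw deg 0.1754417151211397 tilt [ 0. -0. -1.] q6 -0.22737826978102985
shift mm [179.7  19.    0.9] units [7.2 0.8 0. ]
turn deg world 89.82455828487885 wz units -1.4971
centre [473.5 -68.6] rad 28.895381927490234 n 1061 med z 77.89331230488864
lug n 936 z 91.76268254250988 mean [-0.3  0.7]
lug yaw deg -23.57539330150124 n 215
0.88 [354.6, 0.0, 408.8, 39.7] [533.6 103.2  42.6]
0.83 [297.6, 150.7, 350.1, 209.8] [472.3 -59.1  93.2]
0.79 [465.5, 160.1, 486.2, 175.0] [ 530.8 -624.1   65.7]
0.73 [392.4, 167.5, 409.6, 182.5] [ 504.3 -358.    63. ]
0.71 [256.9, 156.8, 274.7, 176.1] [529.4 122.6  66.3]
```

View pics/w4.png

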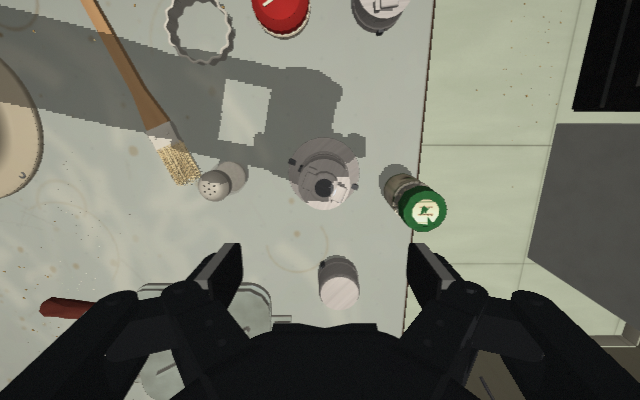

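View pics/t2.png

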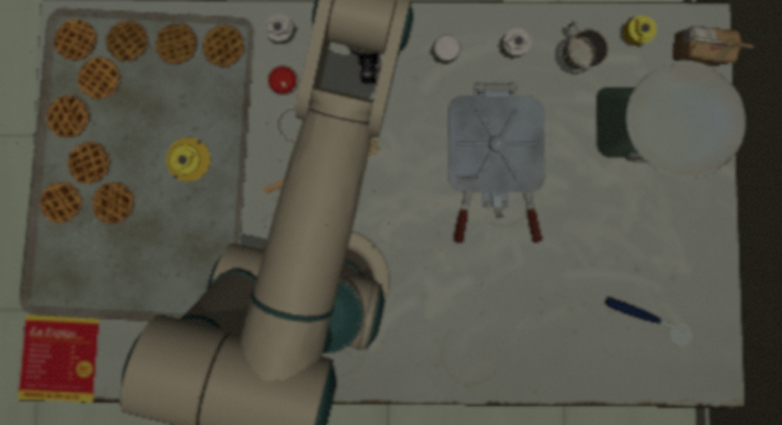

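w4: the locked section sits at (325,188), its ribs in line with the base's, and the jar is untouched at (420,205). t2 shows no further section where the arm was hiding the tray. Section B is next.

Call:
{"fn": "move_arm", "kwargs": {
  "commands": [
    {"x": 0.925,"y": 0.16,"z": 0,"wx": 0,"wy": 0,"wz": 0,"gripper": 1},
    {"x": 0.925,"y": 0.16,"z": 0,"wx": 0,"wy": 0,"wz": 0,"gripper": 1},
    {"x": 0.925,"y": 0.16,"z": 0,"wx": 0,"wy": 0,"wz": 0,"gripper": 1},
    {"x": 0.925,"y": 0.16,"z": 0,"wx": 0,"wy": 0,"wz": 0,"gripper": 1},
    {"x": 0.925,"y": 0.16,"z": 0,"wx": 0,"wy": 0,"wz": 0,"gripper": 1},
    {"x": 0.925,"y": 0.16,"z": 0,"wx": 0,"wy": 0,"wz": 0,"gripper": 1},
    {"x": 0.925,"y": 0.16,"z": 0,"wx": 0,"wy": 0,"wz": 0,"gripper": 1},
    {"x": 0.925,"y": 0.16,"z": 0,"wx": 0,"wy": 0,"wz": 0,"gripper": 1},
    {"x": 0,"y": 0,"z": 0,"wx": 0,"wy": 0,"wz": 0,"gripper": 1},
    {"x": 0,"y": 0,"z": 0,"wx": 0,"wy": 0,"wz": 0,"gripper": 1}
  ]
}}

```text
clock: 10.88
ee_pos: [501.1, 116.5, 235.0]
tcp_rot: [-2.214, -2.226, 0.004]
ft_force: [0.2, -0.9, 0.4]
width: 85.8
grasp_force: 0.0
```

```bash
cat >> h.py <<'E'
def msec(d,xy,zs=48):
    """section: centre by shoulder circle, yaw by lugs; p = also PCA of lug-top face"""
    c=measure(d,xy,zs,zs+14); C=cloud(d)
    m=(np.hypot(C[...,0]-c[0],C[...,1]-c[1])<26)&(abs(C[...,2]-zs-14)<3)&(d['depth']>0)
    w,v=np.linalg.eigh(np.cov((C[m][:,:2]-C[m][:,:2].mean(0)).T)); print('pca yaw',np.degrees(np.arctan2(v[1,1],v[0,1]))); return c
E
python3 - <<'E'
from h import *
d=grab('wrist'); C=cloud(d)
for r in finder.find_in('section_a',d):
    l,tp,rr,b=map(int,r['box']); print(r['p'],r['box'],C[(tp+b)//2,(l+rr)//2])
c=msec(d,(530,117)); plan([*c,25])
print('timer'); measure(d,(417,125),34,None,'t')
E
```

```text
0.91 [330.0, 138.4, 378.7, 196.9] [534.8 136.2  61.9]
0.82 [280.5, 285.8, 326.6, 328.8] [475.5 -40.   69.5]
centre [535.5 131.4] rad 28.82815933227539 n 957 med z 47.856999189676856
lug n 844 z 61.81361094136108 mean [-0.2  0.8]
lug yaw deg -84.18154985232296 n 204
pca yaw 97.0081536649965
pos [501.2 115.3 235.7] tooly yaw deg 0.1839377844486198 tilt [-0. -0. -1.] q6 0.15126800842859048
shift mm [ 16.1  34.7 210.7] units [0.6 1.4 8.4]
timer
centre [426.1 125.1] rad 30.97815704345703 n 1169 med z 38.49440399065355
```

Call:
{"fn": "move_arm", "kwargs": {
  "commands": [
    {"x": 0.32,"y": 0.7,"z": 0.95,"wx": 0,"wy": 0,"wz": 0,"gripper": 1},
    {"x": 0.32,"y": 0.7,"z": 0.95,"wx": 0,"wy": 0,"wz": 0,"gripper": 1},
    {"x": 0,"y": 0,"z": 0.95,"wx": 0,"wy": 0,"wz": 0,"gripper": 1},
    {"x": 0,"y": 0,"z": 0.95,"wx": 0,"wy": 0,"wz": 0,"gripper": 1},
    {"x": 0,"y": 0,"z": 0.95,"wx": 0,"wy": 0,"wz": 0,"gripper": 1},
    {"x": 0,"y": 0,"z": 0.95,"wx": 0,"wy": 0,"wz": 0,"gripper": 1},
    {"x": 0,"y": 0,"z": 0.95,"wx": 0,"wy": 0,"wz": 0,"gripper": 1},
    {"x": 0,"y": 0,"z": 0.95,"wx": 0,"wy": 0,"wz": 0,"gripper": 1},
    {"x": 0,"y": 0,"z": 0.8,"wx": 0,"wy": 0,"wz": 0,"gripper": 1},
    {"x": 0,"y": 0,"z": 0,"wx": 0,"wy": 0,"wz": 0,"gripper": 1}
  ]
}}

```text
clock: 11.82
ee_pos: [533.5, 130.3, 21.9]
tcp_rot: [-2.216, -2.22, 0.011]
ft_force: [-0.6, -0.3, -0.8]
width: 85.2
grasp_force: 0.0
```

Call:
{"fn": "move_arm", "kwargs": {
  "commands": [
    {"x": 0,"y": 0,"z": 0,"wx": 0,"wy": 0,"wz": 0,"gripper": 1},
    {"x": 0,"y": 0,"z": 0,"wx": 0,"wy": 0,"wz": 0,"gripper": 1},
    {"x": 0,"y": 0,"z": 0,"wx": 0,"wy": 0,"wz": 0,"gripper": 0.4},
    {"x": 0,"y": 0,"z": 0,"wx": 0,"wy": 0,"wz": 0,"gripper": 0.4},
    {"x": 0,"y": 0,"z": 0,"wx": 0,"wy": 0,"wz": 0,"gripper": 0.4},
    {"x": 0,"y": 0,"z": 0,"wx": 0,"wy": 0,"wz": 0,"gripper": 0.4},
    {"x": 0,"y": 0,"z": 0,"wx": 0,"wy": 0,"wz": 0,"gripper": 0.4},
    {"x": 0,"y": 0,"z": 0,"wx": 0,"wy": 0,"wz": 0,"gripper": 0.4}
  ],
  "newtons": 30
}}

```text
clock: 12.48
ee_pos: [537.2, 132.2, 28.5]
tcp_rot: [2.217, 2.225, 0.003]
ft_force: [-1.9, -0.3, 5.6]
width: 56.5
grasp_force: 31.6
```

Call:
{"fn": "move_arm", "kwargs": {
  "commands": [
    {"x": 0,"y": 0,"z": -0.5,"wx": 0,"wy": 0,"wz": 0,"gripper": 0.4},
    {"x": 0,"y": 0,"z": -1,"wx": 0,"wy": 0,"wz": 0,"gripper": 0.4},
    {"x": 0,"y": 0,"z": -1,"wx": 0,"wy": 0,"wz": 0,"gripper": 0.4},
    {"x": 0,"y": 0,"z": -1,"wx": 0,"wy": 0,"wz": 0.097,"gripper": 0.4},
    {"x": 0,"y": 0,"z": -1,"wx": 0,"wy": 0,"wz": 0.097,"gripper": 0.4},
    {"x": 0,"y": 0,"z": -1,"wx": 0,"wy": 0,"wz": 0.097,"gripper": 0.4},
    {"x": 0,"y": 0,"z": -1,"wx": 0,"wy": 0,"wz": 0.097,"gripper": 0.4},
    {"x": 0,"y": 0,"z": -1,"wx": 0,"wy": 0,"wz": 0.097,"gripper": 0.4},
    {"x": 0,"y": 0,"z": -0.5,"wx": 0,"wy": 0,"wz": 0,"gripper": 0.4},
    {"x": 0,"y": 0,"z": 0,"wx": 0,"wy": 0,"wz": 0,"gripper": 0.4}
  ]
}}

```text
clock: 13.32
ee_pos: [537.6, 132.3, 231.1]
tcp_rot: [2.701, 1.6, 0.01]
ft_force: [-0.1, 0.6, -1.1]
width: 56.7
grasp_force: 32.9
```

Call:
{"fn": "move_arm", "kwargs": {
  "commands": [
    {"x": -0.92,"y": 0.179,"z": 0,"wx": 0,"wy": 0,"wz": 0,"gripper": 0.4},
    {"x": -0.92,"y": 0.179,"z": 0,"wx": 0,"wy": 0,"wz": 0,"gripper": 0.4},
    {"x": -0.92,"y": 0.179,"z": 0,"wx": 0,"wy": 0,"wz": 0,"gripper": 0.4},
    {"x": -0.92,"y": 0.179,"z": 0,"wx": 0,"wy": 0,"wz": 0,"gripper": 0.4},
    {"x": -0.92,"y": 0.179,"z": 0,"wx": 0,"wy": 0,"wz": 0,"gripper": 0.4},
    {"x": -0.92,"y": 0.179,"z": 0,"wx": 0,"wy": 0,"wz": 0,"gripper": 0.4},
    {"x": -0.92,"y": 0.179,"z": 0,"wx": 0,"wy": 0,"wz": 0,"gripper": 0.4},
    {"x": -0.92,"y": 0.179,"z": 0,"wx": 0,"wy": 0,"wz": 0,"gripper": 0.4},
    {"x": -0.92,"y": 0.179,"z": 0,"wx": 0,"wy": 0,"wz": 0,"gripper": 0.4},
    {"x": 0,"y": 0,"z": 0,"wx": 0,"wy": 0,"wz": 0,"gripper": 0.4}
  ]
}}

```text
clock: 14.15
ee_pos: [470.2, -71.4, 225.0]
tcp_rot: [-2.705, -1.596, 0.005]
ft_force: [0.2, 0.5, -1.7]
width: 56.8
grasp_force: 32.9
```

Call:
{"fn": "move_arm", "kwargs": {
  "commands": [
    {"x": 0,"y": 0,"z": 0.7,"wx": 0,"wy": 0,"wz": 0,"gripper": 0.4},
    {"x": 0,"y": 0,"z": 0.7,"wx": 0,"wy": 0,"wz": 0,"gripper": 0.4},
    {"x": 0,"y": 0,"z": 0.7,"wx": 0,"wy": 0,"wz": 0,"gripper": 0.4},
    {"x": 0,"y": 0,"z": 0,"wx": 0,"wy": 0,"wz": 0,"gripper": 0.4},
    {"x": 0,"y": 0,"z": 0,"wx": 0,"wy": 0,"wz": 0,"gripper": 0.4},
    {"x": 0,"y": 0,"z": 0,"wx": 0,"wy": 0,"wz": 0,"gripper": 0.4}
  ]
}}

```text
clock: 14.65
ee_pos: [472.0, -68.4, 174.8]
tcp_rot: [2.704, 1.599, 0.001]
ft_force: [-0.6, 1.1, -1.9]
width: 57.1
grasp_force: 32.9
```

```bash
cat >> h.py <<'E'
def held(cx,cy,zt,g=28.4,lug=True,want=None):
    """held piece: offset from TCP and plan onto tower axis (cx,cy)"""
    d=grab('wrist'); C=cloud(d); s=d['st']; p=np.array(s['ee_pos'])
    if lug:
        m=(np.hypot(C[...,0]-p[0],C[...,1]-p[1])<26)&(abs(C[...,2]-p[2]-62+g)<3)&(d['depth']>0)
        off=C[m].mean(0)[:2]-p[:2]; a=np.arctan2(C[...,1]-p[1]-off[1],C[...,0]-p[0]-off[0]); r=np.hypot(C[...,1]-p[1]-off[1],C[...,0]-p[0]-off[0])
        print('off',off,'zlug',np.median(C[m][:,2])-p[2],'yaw',np.degrees(np.angle(np.exp(2j*a[m&(r>17)]).mean()))/2)
    else: off=np.zeros(2)
    plan([cx-off[0],cy-off[1],zt],want,s=s); print(s['ft_force'],s['ft_torque'],s['effort'][5])
E
python3 - <<'E'
from h import *
held(472.4,-68.7,105)
E
```

```text
off [2.7 2.9] zlug 33.335753450078585 yaw 67.66503704001477
pos [472.  -68.4 174.8] tooly yaw deg -28.818188573791904 tilt [ 0.  0. -1.] q6 0.2815692433315862
shift mm [-4.  -0.5 69.8] units [-0.2 -0.   2.8]
[-0.6  1.1 -1.9] [-0.  0.  0.] -0.01481841376516968
```

```bash
python3 - <<'E'
from h import *
d=grab('wrist'); C=cloud(d); s=d['st']; p=np.array(s['ee_pos']); M=R.from_rotvec(s['tcp_rot']).as_matrix()
Q=(C-p)@M; z=-Q[...,2]; r=np.hypot(Q[...,0],Q[...,1])
for lo,hi in [(31,36),(17,22)]:
    m=(z>lo)&(z<hi)&(r<36)&(d['depth']>0); q=Q[m]
    h,xe,ye=np.histogram2d(q[:,0],q[:,1],bins=[np.arange(-36,37,4)]*2); print(h.astype(int))
E
```

```text
[[  0   0   0   0   0   0   0   0   0   0   0   0   0   0   0   0   0   0]
 [  0   0   0   0   0   0   0   0   0   0   0   0   0   0   0   0   0   0]
 [  0   0   0   0   0   0   0   0   0   0   0   0   0   0   0   0   0   0]
 [  0   0   0   0   0   0   0   0   0   0   0   0   0   0   0   0   0   0]
 [  0   0   0   0   0   0   0   6  25  36  18   4   0   0   0   0   0   0]
 [  0   0   0   0   0   0   1  42  71  75  68  64   0   0   0   0   0   0]
 [  0   0   0   0   0   0  32  57  59  70  69  70  11   0   0   0   0   0]
 [  0   0   5   0   0  12  65  71  76  86  69  70  54   2   0   0   5   0]
 [  0   0  17   0   0  35  67  83  79  81  76  81  62  10   0   0  18   0]
 [  0  19  34   0   0  42  83  85  69  82  76  82  79  12   0   0  50   0]
 [  0  41  31   0   0  27  87  76  88  86  82  84  82   1   0   0  74   6]
 [ 19  89  37   0   0   3  71  85  85  90  94  87  35   0   0   0  79  46]
 [  1   0   1   0   0   0  22  87  89  86  88  38   0   0   0   0   1   0]
 [  0   0   0   0   0   0  36  95  95  94  90   1   0   0   0   0   0   0]
 [  0   0   0   0   0   0  34  82  87 100  94   0 
[... 577 characters left out ...]
34 57 34  0  0]
 [ 0  0 38 59 62  1  0  0  0  0  0  0  0 19 61 53 19  0]
 [ 0  0 58 65 58  0  0  0  0  0  0  0  0 25 64 63 31  0]
 [ 0  0 58 70 62  6  0  0  0  0  0  0  0 33 61 67 31  0]
 [ 0  0 63 62 67 25  0  0  0  0  0  0  0 42 71 65 33  0]
 [ 0  0 66 68 65 50  0  0  0  0  0  0 12 70 61 70 36  0]
 [17 40 56 68 73 69 15  0  0  0  0  1 43 70 71 68 53 22]
 [ 0  0  6 68 66 72 13  0  0  0  0  1 39 70 68 43  0  0]
 [ 0  0  0 27 73 76 43 25 20 14  2  0 49 73 69  6  0  0]
 [ 0  0  0  0 40 73 74 74 73 72 64  3 64 67 15  0  0  0]
 [ 0  0  0  0  0 19 61 79 76 75 81 90 48  7  0  0  0  0]
 [ 0  0  0  0  0  0  0  7 29 26 25  4  0  0  0  0  0  0]
 [ 0  0  0  0  0  0  0  0  0  0  0  0  0  0  0  0  0  0]]
```

Call:
{"fn": "move_arm", "kwargs": {
  "commands": [
    {"x": -0.07,"y": 0,"z": 0.8,"wx": 0,"wy": 0,"wz": 0,"gripper": 0.4},
    {"x": 0,"y": 0,"z": 0.8,"wx": 0,"wy": 0,"wz": 0,"gripper": 0.4},
    {"x": 0,"y": 0,"z": 0.2,"wx": 0,"wy": 0,"wz": 0,"gripper": 0.4},
    {"x": 0,"y": 0,"z": 0.2,"wx": 0,"wy": 0,"wz": 0,"gripper": 0.4},
    {"x": 0,"y": 0,"z": 0.2,"wx": 0,"wy": 0,"wz": 0,"gripper": 0.4},
    {"x": 0,"y": 0,"z": 0.2,"wx": 0,"wy": 0,"wz": 0,"gripper": 0.4},
    {"x": 0,"y": 0,"z": 0.2,"wx": 0,"wy": 0,"wz": 0,"gripper": 0.4},
    {"x": 0,"y": 0,"z": 0.2,"wx": 0,"wy": 0,"wz": 0,"gripper": 0.4},
    {"x": 0,"y": 0,"z": 0.15,"wx": 0,"wy": 0,"wz": 0,"gripper": 0.4},
    {"x": 0,"y": 0,"z": 0,"wx": 0,"wy": 0,"wz": 0,"gripper": 0.4}
  ]
}}

```text
clock: 15.58
ee_pos: [472.3, -70.2, 106.1]
tcp_rot: [2.703, 1.596, 0.005]
ft_force: [-16.1, 4.2, 33.6]
width: 56.5
grasp_force: 37.0
```

Call:
{"fn": "move_arm", "kwargs": {
  "commands": [
    {"x": 0,"y": 0,"z": 0,"wx": 0,"wy": 0,"wz": 0,"gripper": 0.4},
    {"x": 0,"y": 0,"z": 0,"wx": 0,"wy": 0,"wz": 0,"gripper": 0.4}
  ]
}}

```text
clock: 15.75
ee_pos: [472.3, -70.2, 106.1]
tcp_rot: [2.703, 1.596, 0.006]
ft_force: [-15.7, 3.6, 32.7]
width: 56.4
grasp_force: 37.0
```

Call:
{"fn": "move_arm", "kwargs": {
  "commands": [
    {"x": -0.02,"y": -0.035,"z": -0.08,"wx": 0,"wy": 0,"wz": 0,"gripper": 0.4},
    {"x": 0,"y": 0,"z": 0,"wx": 0,"wy": 0,"wz": 0.116,"gripper": 0.4},
    {"x": 0,"y": 0,"z": 0,"wx": 0,"wy": 0,"wz": 0.116,"gripper": 0.4},
    {"x": 0,"y": 0,"z": 0,"wx": 0,"wy": 0,"wz": 0.116,"gripper": 0.4},
    {"x": 0,"y": 0,"z": 0,"wx": 0,"wy": 0,"wz": 0.116,"gripper": 0.4},
    {"x": 0,"y": 0,"z": 0,"wx": 0,"wy": 0,"wz": 0.116,"gripper": 0.4},
    {"x": 0,"y": 0,"z": 0,"wx": 0,"wy": 0,"wz": 0.116,"gripper": 0.4},
    {"x": 0,"y": 0,"z": 0,"wx": 0,"wy": 0,"wz": 0.116,"gripper": 0.4},
    {"x": 0,"y": 0,"z": 0,"wx": 0,"wy": 0,"wz": 0.116,"gripper": 0.4},
    {"x": 0,"y": 0,"z": 0,"wx": 0,"wy": 0,"wz": 0.116,"gripper": 0.4}
  ]
}}

```text
clock: 16.58
ee_pos: [471.6, -70.2, 106.1]
tcp_rot: [3.14, -0.05, 0.008]
ft_force: [-3.6, 1.8, 15.5]
width: 56.5
grasp_force: 35.2
```

Call:
{"fn": "move_arm", "kwargs": {
  "commands": [
    {"x": 0,"y": 0,"z": 0,"wx": 0,"wy": 0,"wz": 0.116,"gripper": 0.4},
    {"x": 0,"y": 0,"z": 0,"wx": 0,"wy": 0,"wz": 0.116,"gripper": 0.4},
    {"x": 0,"y": 0,"z": 0,"wx": 0,"wy": 0,"wz": 0.116,"gripper": 0.4},
    {"x": 0,"y": 0,"z": 0,"wx": 0,"wy": 0,"wz": 0.116,"gripper": 0.4},
    {"x": 0,"y": 0,"z": 0,"wx": 0,"wy": 0,"wz": 0.08,"gripper": 0.4},
    {"x": 0,"y": 0,"z": 0,"wx": 0,"wy": 0,"wz": 0,"gripper": 0.4}
  ]
}}

```text
clock: 17.08
ee_pos: [472.2, -69.4, 106.2]
tcp_rot: [-2.999, 0.926, -0.01]
ft_force: [-1.5, 6.7, 15.2]
width: 56.2
grasp_force: 35.1
```

```bash
python3 - <<'E'
from h import *
plan([472,-69,106]); s=bot.read_state(); print(s['ft_force'],s['ft_torque'],s['effort'][5])
E
```

```text
pos [472.2 -69.4 106.2] tooly yaw deg -124.29947500464574 tilt [ 0.  0. -1.] q6 1.9444339529677865
shift mm [-0.4 -0.3  0.2] units [-0. -0.  0.]
[-1.5  6.7 15.2] [1.  0.5 0.5] 1.7356287315487862
```

Call:
{"fn": "move_arm", "kwargs": {
  "commands": [
    {"x": 0,"y": 0,"z": 0,"wx": 0,"wy": 0,"wz": 0,"gripper": 1},
    {"x": 0,"y": 0,"z": 0,"wx": 0,"wy": 0,"wz": 0,"gripper": 1},
    {"x": 0,"y": 0,"z": 0,"wx": 0,"wy": 0,"wz": 0,"gripper": 1},
    {"x": 0,"y": 0,"z": -0.6,"wx": 0,"wy": 0,"wz": 0,"gripper": 1},
    {"x": 0,"y": 0,"z": -1,"wx": 0,"wy": 0,"wz": 0,"gripper": 1},
    {"x": 0,"y": 0,"z": -1,"wx": 0,"wy": 0,"wz": 0,"gripper": 1},
    {"x": 0,"y": 0,"z": -1,"wx": 0,"wy": 0,"wz": -0.115,"gripper": 1},
    {"x": 0,"y": 0,"z": -1,"wx": 0,"wy": 0,"wz": -0.115,"gripper": 1},
    {"x": 0,"y": 0,"z": -1,"wx": 0,"wy": 0,"wz": -0.115,"gripper": 1},
    {"x": 0,"y": 0,"z": -0.5,"wx": 0,"wy": 0,"wz": -0.115,"gripper": 1}
  ]
}}

```text
clock: 17.92
ee_pos: [470.5, -70.5, 258.2]
tcp_rot: [3.136, -0.171, 0.006]
ft_force: [0.2, -0.7, 0.6]
width: 85.3
grasp_force: 0.0
```

Call:
{"fn": "move_arm", "kwargs": {
  "commands": [
    {"x": 0,"y": 0,"z": 0,"wx": 0,"wy": 0,"wz": -0.115,"gripper": 1},
    {"x": 0,"y": 0,"z": 0,"wx": 0,"wy": 0,"wz": -0.115,"gripper": 1},
    {"x": 0,"y": 0,"z": 0,"wx": 0,"wy": 0,"wz": -0.115,"gripper": 1},
    {"x": 0,"y": 0,"z": 0,"wx": 0,"wy": 0,"wz": -0.115,"gripper": 1},
    {"x": 0,"y": 0,"z": 0,"wx": 0,"wy": 0,"wz": -0.115,"gripper": 1},
    {"x": 0,"y": 0,"z": 0,"wx": 0,"wy": 0,"wz": -0.115,"gripper": 1},
    {"x": 0,"y": 0,"z": 0,"wx": 0,"wy": 0,"wz": -0.115,"gripper": 1},
    {"x": 0,"y": 0,"z": 0,"wx": 0,"wy": 0,"wz": -0.115,"gripper": 1},
    {"x": 0,"y": 0,"z": 0,"wx": 0,"wy": 0,"wz": -0.115,"gripper": 1},
    {"x": 0,"y": 0,"z": 0,"wx": 0,"wy": 0,"wz": -0.115,"gripper": 1}
  ]
}}

```text
clock: 18.75
ee_pos: [469.8, -70.4, 254.7]
tcp_rot: [-2.682, -1.635, 0.001]
ft_force: [-0.0, 0.6, 0.4]
width: 85.1
grasp_force: 0.0
```

Call:
{"fn": "move_arm", "kwargs": {
  "commands": [
    {"x": 0,"y": 0,"z": 0,"wx": 0,"wy": 0,"wz": -0.115,"gripper": 1},
    {"x": 0,"y": 0,"z": 0,"wx": 0,"wy": 0,"wz": -0.115,"gripper": 1},
    {"x": 0,"y": 0,"z": 0,"wx": 0,"wy": 0,"wz": -0.115,"gripper": 1},
    {"x": 0,"y": 0,"z": 0,"wx": 0,"wy": 0,"wz": -0.115,"gripper": 1},
    {"x": 0,"y": 0,"z": 0,"wx": 0,"wy": 0,"wz": 0,"gripper": 1},
    {"x": 0,"y": 0,"z": 0,"wx": 0,"wy": 0,"wz": 0,"gripper": 1}
  ]
}}

```text
clock: 19.25
ee_pos: [469.9, -70.3, 254.8]
tcp_rot: [-2.225, -2.217, 0.0]
ft_force: [-0.2, -0.0, -0.5]
width: 85.6
grasp_force: 0.0
```

```bash
python3 - <<'E'
from h import *
d=grab('wrist'); plan([505,-358,240]); msec(d,(472,-69),126)
d=grab('top');C=cloud(d)
for t in ['section_a','cap']:
  for r in finder.find_in(t,d):
    l,tp,rr,b=map(int,r['box']); print(t,r['p'],r['box'],C[(tp+b)//2,(l+rr)//2])
E
```

```text
pos [469.9 -70.3 254.8] tooly yaw deg -0.20627310309104585 tilt [-0.  0. -1.] q6 -0.22259176955940693
shift mm [-287.6   36.2   14.8] units [-11.5   1.4   0.6]
centre [473.6 -68.6] rad 29.026016235351562 n 1325 med z 125.88481137354836
lug n 1185 z 139.79678772943532 mean [-0.2  0.9]
lug yaw deg -25.588425164284747 n 278
pca yaw 155.3282816973095
section_a 0.7 [465.2, 160.0, 489.4, 174.8] [ 530.5 -630.4   68. ]
section_a 0.55 [391.6, 165.2, 409.7, 183.0] [ 504.6 -358.3   61.2]
cap 0.6 [355.5, 171.0, 370.9, 187.8] [ 486.4 -223.3   56.7]
```

Call:
{"fn": "move_arm", "kwargs": {
  "commands": [
    {"x": -0.95,"y": 0.12,"z": 0,"wx": 0,"wy": 0,"wz": 0,"gripper": 1},
    {"x": -0.95,"y": 0.12,"z": 0,"wx": 0,"wy": 0,"wz": 0,"gripper": 1},
    {"x": -0.95,"y": 0.12,"z": 0,"wx": 0,"wy": 0,"wz": 0,"gripper": 1},
    {"x": -0.95,"y": 0.12,"z": 0,"wx": 0,"wy": 0,"wz": 0,"gripper": 1},
    {"x": -0.95,"y": 0.12,"z": 0,"wx": 0,"wy": 0,"wz": 0,"gripper": 1},
    {"x": -0.95,"y": 0.12,"z": 0,"wx": 0,"wy": 0,"wz": 0,"gripper": 1},
    {"x": -0.95,"y": 0.12,"z": 0,"wx": 0,"wy": 0,"wz": 0,"gripper": 1},
    {"x": -0.95,"y": 0.12,"z": 0,"wx": 0,"wy": 0,"wz": 0,"gripper": 1},
    {"x": -0.95,"y": 0.12,"z": 0,"wx": 0,"wy": 0,"wz": 0,"gripper": 1},
    {"x": -0.95,"y": 0.12,"z": 0,"wx": 0,"wy": 0,"wz": 0,"gripper": 1}
  ]
}}

```text
clock: 20.28
ee_pos: [500.0, -308.9, 254.9]
tcp_rot: [-2.223, -2.22, -0.0]
ft_force: [0.3, 0.2, 0.6]
width: 85.1
grasp_force: 0.0
```

Call:
{"fn": "move_arm", "kwargs": {
  "commands": [
    {"x": -0.95,"y": 0.12,"z": 0,"wx": 0,"wy": 0,"wz": 0,"gripper": 1},
    {"x": -0.95,"y": 0.12,"z": 0,"wx": 0,"wy": 0,"wz": 0,"gripper": 1},
    {"x": 0,"y": 0,"z": 0,"wx": 0,"wy": 0,"wz": 0,"gripper": 1},
    {"x": 0,"y": 0,"z": 0,"wx": 0,"wy": 0,"wz": 0,"gripper": 1},
    {"x": 0,"y": 0,"z": 0,"wx": 0,"wy": 0,"wz": 0,"gripper": 1}
  ]
}}

```text
clock: 20.7
ee_pos: [506.0, -354.8, 254.8]
tcp_rot: [-2.221, -2.221, -0.0]
ft_force: [0.5, -0.4, -0.4]
width: 85.1
grasp_force: 0.0
```

```bash
python3 - <<'E'
from h import *
d=grab('wrist'); C=cloud(d); save('w5.png',d['image'])
for t in ['section_a','cap']:
  for r in finder.find_in(t,d):
    l,tp,rr,b=map(int,r['box']); print(t,r['p'],r['box'],C[(tp+b)//2,(l+rr)//2])
c=msec(d,(507,-357)); plan([*c,25]); 
E
```

```text
section_a 0.93 [302.5, 165.8, 350.3, 218.8] [ 509.2 -367.5   62.5]
cap 0.76 [287.8, 42.9, 339.1, 95.9] [ 494.5 -228.3   52.1]
centre [ 508.4 -374.8] rad 29.23197364807129 n 800 med z 47.93847148980905
lug n 692 z 61.91332402967964 mean [0.  1.3]
lug yaw deg -59.40409651726307 n 165
pca yaw 121.37608305367841
pos [ 506.2 -354.3  255.4] tooly yaw deg 0.06649342765571165 tilt [ 0. -0. -1.] q6 -0.6716077634847439
shift mm [-20.5   2.1 230.4] units [-0.8  0.1  9.2]
```

View pics/w5.png

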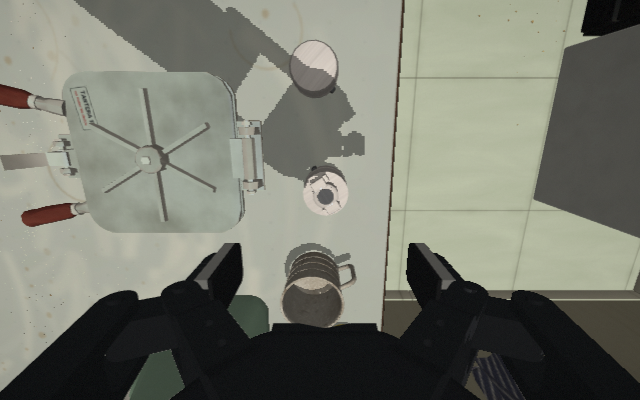

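w5: section C is at (325,190), the cap at (315,68) and the mug at (315,280). No other steel section is in view.

Call:
{"fn": "move_arm", "kwargs": {
  "commands": [
    {"x": -0.39,"y": 0.05,"z": 0.95,"wx": 0,"wy": 0,"wz": 0,"gripper": 1},
    {"x": -0.39,"y": 0.04,"z": 0.95,"wx": 0,"wy": 0,"wz": 0,"gripper": 1},
    {"x": 0,"y": 0,"z": 0.95,"wx": 0,"wy": 0,"wz": 0,"gripper": 1},
    {"x": 0,"y": 0,"z": 0.95,"wx": 0,"wy": 0,"wz": 0,"gripper": 1},
    {"x": 0,"y": 0,"z": 0.95,"wx": 0,"wy": 0,"wz": 0,"gripper": 1},
    {"x": 0,"y": 0,"z": 0.95,"wx": 0,"wy": 0,"wz": 0,"gripper": 1},
    {"x": 0,"y": 0,"z": 0.95,"wx": 0,"wy": 0,"wz": 0,"gripper": 1},
    {"x": 0,"y": 0,"z": 0.95,"wx": 0,"wy": 0,"wz": 0,"gripper": 1},
    {"x": 0,"y": 0,"z": 0.95,"wx": 0,"wy": 0,"wz": 0,"gripper": 1},
    {"x": 0,"y": 0,"z": 0.6,"wx": 0,"wy": 0,"wz": 0,"gripper": 1}
  ]
}}

```text
clock: 21.68
ee_pos: [507.6, -373.2, 23.8]
tcp_rot: [-2.218, -2.221, 0.0]
ft_force: [1.5, -0.2, -1.2]
width: 85.2
grasp_force: 0.0
```

Call:
{"fn": "move_arm", "kwargs": {
  "commands": [
    {"x": 0,"y": 0,"z": 0,"wx": 0,"wy": 0,"wz": 0,"gripper": 1},
    {"x": 0,"y": 0,"z": 0,"wx": 0,"wy": 0,"wz": 0,"gripper": 1},
    {"x": 0,"y": 0,"z": 0,"wx": 0,"wy": 0,"wz": 0,"gripper": 0.4},
    {"x": 0,"y": 0,"z": 0,"wx": 0,"wy": 0,"wz": 0,"gripper": 0.4},
    {"x": 0,"y": 0,"z": 0,"wx": 0,"wy": 0,"wz": 0,"gripper": 0.4},
    {"x": 0,"y": 0,"z": 0,"wx": 0,"wy": 0,"wz": 0,"gripper": 0.4},
    {"x": 0,"y": 0,"z": 0,"wx": 0,"wy": 0,"wz": 0,"gripper": 0.4},
    {"x": 0,"y": 0,"z": 0,"wx": 0,"wy": 0,"wz": 0,"gripper": 0.4}
  ],
  "newtons": 30
}}

```text
clock: 22.35
ee_pos: [509.1, -375.3, 28.6]
tcp_rot: [2.219, 2.22, 0.001]
ft_force: [-1.8, 1.0, 6.2]
width: 56.5
grasp_force: 32.5
```

Call:
{"fn": "move_arm", "kwargs": {
  "commands": [
    {"x": 0,"y": 0,"z": -0.5,"wx": 0,"wy": 0,"wz": 0,"gripper": 0.4},
    {"x": 0,"y": 0,"z": -1,"wx": 0,"wy": 0,"wz": 0,"gripper": 0.4},
    {"x": 0,"y": 0,"z": -1,"wx": 0,"wy": 0,"wz": 0.115,"gripper": 0.4},
    {"x": 0,"y": 0,"z": -1,"wx": 0,"wy": 0,"wz": 0.115,"gripper": 0.4},
    {"x": 0,"y": 0,"z": -1,"wx": 0,"wy": 0,"wz": 0.115,"gripper": 0.4},
    {"x": 0,"y": 0,"z": -1,"wx": 0,"wy": 0,"wz": 0.115,"gripper": 0.4},
    {"x": 0,"y": 0,"z": -1,"wx": 0,"wy": 0,"wz": 0.115,"gripper": 0.4},
    {"x": 0,"y": 0,"z": -1,"wx": 0,"wy": 0,"wz": 0.115,"gripper": 0.4},
    {"x": 0,"y": 0,"z": -1,"wx": 0,"wy": 0,"wz": 0.115,"gripper": 0.4},
    {"x": 0,"y": 0,"z": -0.5,"wx": 0,"wy": 0,"wz": 0.112,"gripper": 0.4}
  ]
}}

```text
clock: 23.18
ee_pos: [508.6, -374.9, 256.4]
tcp_rot: [2.995, 0.934, 0.005]
ft_force: [1.1, -0.1, -0.9]
width: 56.3
grasp_force: 32.4
```

Call:
{"fn": "move_arm", "kwargs": {
  "commands": [
    {"x": 0.485,"y": -0.9075,"z": 0,"wx": 0,"wy": 0,"wz": 0,"gripper": 0.4},
    {"x": 0.485,"y": -0.9075,"z": 0,"wx": 0,"wy": 0,"wz": 0,"gripper": 0.4},
    {"x": 0.485,"y": -0.9075,"z": 0,"wx": 0,"wy": 0,"wz": 0,"gripper": 0.4},
    {"x": 0.485,"y": -0.9075,"z": 0,"wx": 0,"wy": 0,"wz": 0,"gripper": 0.4},
    {"x": 0.485,"y": -0.9075,"z": 0,"wx": 0,"wy": 0,"wz": 0,"gripper": 0.4},
    {"x": 0.485,"y": -0.9075,"z": 0,"wx": 0,"wy": 0,"wz": 0,"gripper": 0.4},
    {"x": 0.485,"y": -0.9075,"z": 0,"wx": 0,"wy": 0,"wz": 0,"gripper": 0.4},
    {"x": 0.485,"y": -0.9075,"z": 0,"wx": 0,"wy": 0,"wz": 0,"gripper": 0.4},
    {"x": 0.485,"y": -0.9075,"z": 0,"wx": 0,"wy": 0,"wz": 0,"gripper": 0.4},
    {"x": 0.485,"y": -0.9075,"z": 0,"wx": 0,"wy": 0,"wz": 0,"gripper": 0.4}
  ]
}}

```text
clock: 24.02
ee_pos: [476.9, -118.0, 252.2]
tcp_rot: [2.996, 0.944, 0.001]
ft_force: [1.0, 0.0, -1.8]
width: 56.6
grasp_force: 32.6
```

Call:
{"fn": "move_arm", "kwargs": {
  "commands": [
    {"x": 0.485,"y": -0.9075,"z": 0,"wx": 0,"wy": 0,"wz": 0,"gripper": 0.4},
    {"x": 0.485,"y": -0.9075,"z": 0,"wx": 0,"wy": 0,"wz": 0,"gripper": 0.4},
    {"x": 0,"y": 0,"z": 0.5,"wx": 0,"wy": 0,"wz": 0,"gripper": 0.4},
    {"x": 0,"y": 0,"z": 0.5,"wx": 0,"wy": 0,"wz": 0,"gripper": 0.4},
    {"x": 0,"y": 0,"z": 0.5,"wx": 0,"wy": 0,"wz": 0,"gripper": 0.4},
    {"x": 0,"y": 0,"z": 0,"wx": 0,"wy": 0,"wz": 0,"gripper": 0.4},
    {"x": 0,"y": 0,"z": 0,"wx": 0,"wy": 0,"wz": 0,"gripper": 0.4},
    {"x": 0,"y": 0,"z": 0,"wx": 0,"wy": 0,"wz": 0,"gripper": 0.4}
  ]
}}

```text
clock: 24.68
ee_pos: [471.4, -68.8, 214.3]
tcp_rot: [2.996, 0.943, 0.001]
ft_force: [-0.9, -0.8, -0.4]
width: 56.5
grasp_force: 32.6
```

```bash
python3 - <<'E'
from h import *
held(472,-69,153)
d=grab('wrist'); C=cloud(d); s=d['st']; p=np.array(s['ee_pos']); M=R.from_rotvec(s['tcp_rot']).as_matrix()
Q=(C-p)@M; z=-Q[...,2]; r=np.hypot(Q[...,0],Q[...,1])
m=(abs(z-33.5)<3)&(r<36)&(abs(Q[...,1])<24)&(d['depth']>0); q=Q[m][:,:2]
for c in [0,1,2,3]: print(c, np.percentile(np.hypot(q[:,0]-c,q[:,1])[q[:,0]>c+8],98),np.percentile(np.hypot(q[:,0]-c,q[:,1])[q[:,0]<c-8],98))
E
```

```text
off [4.  2.2] zlug 33.244988029551564 yaw 67.66629987722003
pos [471.4 -68.8 214.3] tooly yaw deg -55.051994914058874 tilt [ 0. -0. -1.] q6 0.7383756414365699
shift mm [-4.1 -0.  61.3] units [-0.2 -0.   2.5]
[-0.9 -0.8 -0.4] [0. 0. 0.] -0.00395846989704296
0 25.069587717957383 22.307648765671484
1 24.137014349675173 22.725274703899853
2 23.374039372959874 23.210837473457968
3 22.504109351430603 23.715290740653632
```

Call:
{"fn": "move_arm", "kwargs": {
  "commands": [
    {"x": -0.07,"y": 0.015,"z": 0.7,"wx": 0,"wy": 0,"wz": 0,"gripper": 0.4},
    {"x": 0,"y": 0,"z": 0.6,"wx": 0,"wy": 0,"wz": 0,"gripper": 0.4},
    {"x": 0,"y": 0,"z": 0.2,"wx": 0,"wy": 0,"wz": 0,"gripper": 0.4},
    {"x": 0,"y": 0,"z": 0.2,"wx": 0,"wy": 0,"wz": 0,"gripper": 0.4},
    {"x": 0,"y": 0,"z": 0.2,"wx": 0,"wy": 0,"wz": 0,"gripper": 0.4},
    {"x": 0,"y": 0,"z": 0.2,"wx": 0,"wy": 0,"wz": 0,"gripper": 0.4},
    {"x": 0,"y": 0,"z": 0.2,"wx": 0,"wy": 0,"wz": 0,"gripper": 0.4},
    {"x": 0,"y": 0,"z": 0.1,"wx": 0,"wy": 0,"wz": 0,"gripper": 0.4},
    {"x": 0,"y": 0,"z": 0,"wx": 0,"wy": 0,"wz": 0,"gripper": 0.4},
    {"x": 0,"y": 0,"z": 0,"wx": 0,"wy": 0,"wz": 0,"gripper": 0.4}
  ]
}}

```text
clock: 25.62
ee_pos: [470.6, -69.6, 154.6]
tcp_rot: [2.995, 0.945, 0.003]
ft_force: [0.7, 0.9, 2.4]
width: 56.2
grasp_force: 32.9
```

Seated with low force. Now I'll lock it, turning until the effort rises.

Call:
{"fn": "move_arm", "kwargs": {
  "commands": [
    {"x": 0,"y": 0,"z": 0,"wx": 0,"wy": 0,"wz": 0.116,"gripper": 0.4},
    {"x": 0,"y": 0,"z": 0,"wx": 0,"wy": 0,"wz": 0.116,"gripper": 0.4},
    {"x": 0,"y": 0,"z": 0,"wx": 0,"wy": 0,"wz": 0.116,"gripper": 0.4},
    {"x": 0,"y": 0,"z": 0,"wx": 0,"wy": 0,"wz": 0.116,"gripper": 0.4},
    {"x": 0,"y": 0,"z": 0,"wx": 0,"wy": 0,"wz": 0.116,"gripper": 0.4},
    {"x": 0,"y": 0,"z": 0,"wx": 0,"wy": 0,"wz": 0.116,"gripper": 0.4},
    {"x": 0,"y": 0,"z": 0,"wx": 0,"wy": 0,"wz": 0.116,"gripper": 0.4},
    {"x": 0,"y": 0,"z": 0,"wx": 0,"wy": 0,"wz": 0.116,"gripper": 0.4},
    {"x": 0,"y": 0,"z": 0,"wx": 0,"wy": 0,"wz": 0.116,"gripper": 0.4},
    {"x": 0,"y": 0,"z": 0,"wx": 0,"wy": 0,"wz": 0.116,"gripper": 0.4}
  ]
}}

```text
clock: 26.45
ee_pos: [470.3, -69.5, 154.6]
tcp_rot: [-2.997, 0.943, -0.002]
ft_force: [-0.8, -0.3, 2.6]
width: 56.1
grasp_force: 33.0
```

Call:
{"fn": "move_arm", "kwargs": {
  "commands": [
    {"x": 0,"y": 0,"z": 0,"wx": 0,"wy": 0,"wz": 0.116,"gripper": 0.4},
    {"x": 0,"y": 0,"z": 0,"wx": 0,"wy": 0,"wz": 0.116,"gripper": 0.4},
    {"x": 0,"y": 0,"z": 0,"wx": 0,"wy": 0,"wz": 0.116,"gripper": 0.4},
    {"x": 0,"y": 0,"z": 0,"wx": 0,"wy": 0,"wz": 0.08,"gripper": 0.4},
    {"x": 0,"y": 0,"z": 0,"wx": 0,"wy": 0,"wz": 0,"gripper": 0.4}
  ]
}}

```text
clock: 26.87
ee_pos: [471.0, -68.8, 154.8]
tcp_rot: [-2.714, 1.578, -0.003]
ft_force: [2.7, 3.3, 3.3]
width: 56.3
grasp_force: 33.1
```

```bash
python3 - <<'E'
from h import *
plan([472,-69,154]); s=bot.read_state(); print(s['ft_force'],s['ft_torque'],s['effort'][5])
E
```

```text
pos [471.  -68.8 154.8] tooly yaw deg -150.34620224877952 tilt [ 0.  0. -1.] q6 2.4002586229098175
shift mm [ 0.7 -0.7  0.8] units [ 0. -0.  0.]
[2.7 3.3 3.3] [ 0.9 -0.5  0.5] 1.8303508311510086
```

Call:
{"fn": "move_arm", "kwargs": {
  "commands": [
    {"x": 0,"y": 0,"z": 0,"wx": 0,"wy": 0,"wz": 0,"gripper": 1},
    {"x": 0,"y": 0,"z": 0,"wx": 0,"wy": 0,"wz": 0,"gripper": 1},
    {"x": 0,"y": 0,"z": 0,"wx": 0,"wy": 0,"wz": 0,"gripper": 1},
    {"x": 0,"y": 0,"z": -0.6,"wx": 0,"wy": 0,"wz": 0,"gripper": 1},
    {"x": 0,"y": 0,"z": -1,"wx": 0,"wy": 0,"wz": 0,"gripper": 1},
    {"x": 0,"y": 0,"z": -1,"wx": 0,"wy": 0,"wz": 0,"gripper": 1},
    {"x": 0,"y": 0,"z": -1,"wx": 0,"wy": 0,"wz": -0.114,"gripper": 1},
    {"x": 0,"y": 0,"z": -0.9,"wx": 0,"wy": 0,"wz": -0.114,"gripper": 1},
    {"x": 0,"y": 0,"z": 0,"wx": 0,"wy": 0,"wz": -0.114,"gripper": 1},
    {"x": 0,"y": 0,"z": 0,"wx": 0,"wy": 0,"wz": -0.114,"gripper": 1}
  ]
}}

```text
clock: 27.7
ee_pos: [470.5, -69.9, 267.9]
tcp_rot: [3.015, -0.88, 0.004]
ft_force: [0.8, -0.1, -0.4]
width: 85.2
grasp_force: 0.0
```

Call:
{"fn": "move_arm", "kwargs": {
  "commands": [
    {"x": 0,"y": 0,"z": 0,"wx": 0,"wy": 0,"wz": -0.114,"gripper": 1},
    {"x": 0,"y": 0,"z": 0,"wx": 0,"wy": 0,"wz": -0.114,"gripper": 1},
    {"x": 0,"y": 0,"z": 0,"wx": 0,"wy": 0,"wz": -0.114,"gripper": 1},
    {"x": 0,"y": 0,"z": 0,"wx": 0,"wy": 0,"wz": -0.114,"gripper": 1},
    {"x": 0,"y": 0,"z": 0,"wx": 0,"wy": 0,"wz": -0.114,"gripper": 1},
    {"x": 0,"y": 0,"z": 0,"wx": 0,"wy": 0,"wz": -0.114,"gripper": 1},
    {"x": 0,"y": 0,"z": 0,"wx": 0,"wy": 0,"wz": -0.114,"gripper": 1},
    {"x": 0,"y": 0,"z": 0,"wx": 0,"wy": 0,"wz": -0.114,"gripper": 1},
    {"x": 0,"y": 0,"z": 0,"wx": 0,"wy": 0,"wz": -0.114,"gripper": 1},
    {"x": 0,"y": 0,"z": 0,"wx": 0,"wy": 0,"wz": -0.114,"gripper": 1}
  ]
}}

```text
clock: 28.53
ee_pos: [469.9, -69.8, 266.0]
tcp_rot: [-2.989, -0.967, 0.001]
ft_force: [0.0, -1.3, -0.3]
width: 85.4
grasp_force: 0.0
```

Call:
{"fn": "move_arm", "kwargs": {
  "commands": [
    {"x": 0,"y": 0,"z": 0,"wx": 0,"wy": 0,"wz": -0.114,"gripper": 1},
    {"x": 0,"y": 0,"z": 0,"wx": 0,"wy": 0,"wz": -0.114,"gripper": 1},
    {"x": 0,"y": 0,"z": 0,"wx": 0,"wy": 0,"wz": -0.114,"gripper": 1},
    {"x": 0,"y": 0,"z": 0,"wx": 0,"wy": 0,"wz": -0.114,"gripper": 1},
    {"x": 0,"y": 0,"z": 0,"wx": 0,"wy": 0,"wz": -0.114,"gripper": 1},
    {"x": 0,"y": 0,"z": 0,"wx": 0,"wy": 0,"wz": -0.114,"gripper": 1},
    {"x": 0,"y": 0,"z": 0,"wx": 0,"wy": 0,"wz": -0.114,"gripper": 1},
    {"x": 0,"y": 0,"z": 0,"wx": 0,"wy": 0,"wz": -0.114,"gripper": 1},
    {"x": 0,"y": 0,"z": 0,"wx": 0,"wy": 0,"wz": 0,"gripper": 1},
    {"x": 0,"y": 0,"z": 0,"wx": 0,"wy": 0,"wz": 0,"gripper": 1}
  ]
}}

```text
clock: 29.37
ee_pos: [469.9, -69.7, 266.0]
tcp_rot: [-2.221, -2.221, 0.001]
ft_force: [0.4, 0.3, 0.2]
width: 85.6
grasp_force: 0.0
```

```bash
python3 - <<'E'
from h import *
d=grab('wrist'); msec(d,(472,-69),174); C=cloud(d)
for r in finder.find_in('cap',d):
    l,tp,rr,b=map(int,r['box']); print(r['p'],r['box'],C[(tp+b)//2,(l+rr)//2])
d=grab('top');C=cloud(d)
for r in finder.find_in('cap',d)+finder.find_in('section_a',d):
    l,tp,rr,b=map(int,r['box']); print(r['p'],r['box'],C[(tp+b)//2,(l+rr)//2])
plan([480,-200,255])
E
```

```text
centre [473.2 -68.7] rad 29.213808059692383 n 1696 med z 173.88770598080413
lug n 1573 z 187.7903396187104 mean [-0.1  1.3]
lug yaw deg -26.63504729382528 n 359
pca yaw 153.95580960262768
0.97 [322.3, 253.4, 358.2, 300.9] [ 493.3 -213.5   50.3]
0.23 [291.4, 161.1, 360.3, 237.4] [471.6 -60.7 188.7]
0.55 [465.8, 163.1, 486.1, 178.1] [ 522.7 -630.2   48.9]
pos [470.  -69.6 266.2] tooly yaw deg 0.11742531729834363 tilt [-0.  0. -1.] q6 -0.22668808978640215
shift mm [-130.5    9.7   11.2] units [-5.2  0.4  0.5]
```

Call:
{"fn": "move_arm", "kwargs": {
  "commands": [
    {"x": -0.93,"y": 0.13,"z": 0,"wx": 0,"wy": 0,"wz": 0,"gripper": 1},
    {"x": -0.93,"y": 0.13,"z": 0,"wx": 0,"wy": 0,"wz": 0,"gripper": 1},
    {"x": -0.93,"y": 0.13,"z": 0,"wx": 0,"wy": 0,"wz": 0,"gripper": 1},
    {"x": -0.93,"y": 0.13,"z": 0,"wx": 0,"wy": 0,"wz": 0,"gripper": 1},
    {"x": -0.93,"y": 0.13,"z": 0,"wx": 0,"wy": 0,"wz": 0,"gripper": 1},
    {"x": -0.93,"y": 0.13,"z": 0,"wx": 0,"wy": 0,"wz": 0,"gripper": 1},
    {"x": 0,"y": 0,"z": 0,"wx": 0,"wy": 0,"wz": 0,"gripper": 1},
    {"x": 0,"y": 0,"z": 0,"wx": 0,"wy": 0,"wz": 0,"gripper": 1},
    {"x": 0,"y": 0,"z": 0,"wx": 0,"wy": 0,"wz": 0,"gripper": 1}
  ]
}}

```text
clock: 30.37
ee_pos: [490.0, -208.5, 266.2]
tcp_rot: [-2.218, -2.225, -0.0]
ft_force: [-0.0, 1.0, -0.9]
width: 85.4
grasp_force: 0.0
```

```bash
python3 - <<'E'
from h import *
d=grab('wrist'); C=cloud(d)
for r in finder.find_in('cap',d):
    l,tp,rr,b=map(int,r['box']); print(r['p'],r['box'],C[(tp+b)//2,(l+rr)//2])
c=measure(d,(490,-222),48,None,'cap'); plan([*c,25])
r=np.hypot(C[...,0]-c[0],C[...,1]-c[1]); g=d['image'].max(-1); a=np.degrees(np.arctan2(C[...,1]-c[1],C[...,0]-c[0]))
m=(r>27)&(r<38)&(g<75)&(C[...,2]>2)&(C[...,2]<20)&(d['depth']>0); v,u=np.nonzero(m); print(np.c_[u,v,a[m],r[m],C[m][:,2]][:30])
l,tp=(proj(d,[*c,20])).astype(int); save('w6.png',d['image'][tp-50:tp+50,l-65:l+65],5)
E
```

```text
0.75 [292.6, 69.5, 336.9, 87.4] [480.2 -96.9  94.5]
0.72 [306.2, 166.0, 348.9, 210.1] [ 494.6 -222.7   51.7]
centre [ 495.1 -225.9] rad 28.571455001831055 n 1403 med z 50.292474528895866
pos [ 490.1 -208.1  266.4] tooly yaw deg 0.24304143762661853 tilt [ 0.  0. -1.] q6 -0.4752045977993519
shift mm [-17.9   4.8 241.4] units [-0.7  0.2  9.7]
[[310.  167.  137.3  33.7   3. ]
 [311.  167.  133.5  33.3  10.9]
 [312.  167.  132.2  32.1   9. ]
 [310.  168.  137.4  33.2   9.6]
 [311.  168.  134.4  32.5  14.3]
 [312.  168.  132.4  31.6  14.9]
 [313.  168.  131.7  30.2  10.1]
 [309.  169.  141.4  33.2   7.7]
 [310.  169.  137.8  32.6  14.9]
 [311.  169.  135.8  31.7  15.7]
 [312.  169.  134.3  30.6  14.8]
 [309.  170.  141.1  32.8  15.7]
 [310.  170.  139.3  31.8  16.5]
 [311.  170.  137.8  30.7  15.7]
 [309.  171.  143.1  32.   15.5]
 [310.  171.  141.2  30.9  16.7]
 [310.  172.  143.8  30.   15.2]]
```

View pics/w6.png

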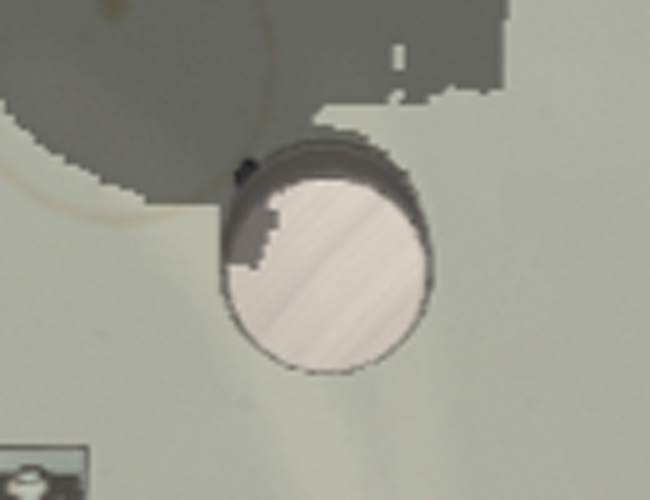

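w6: the cap is at (325,275) in the crop and its dark rib at (245,170), which gives a yaw of about 137°. I'll turn the gripper 40° before gripping so the last joint stays in range.

Call:
{"fn": "move_arm", "kwargs": {
  "commands": [
    {"x": 0,"y": 0,"z": 0,"wx": 0,"wy": 0,"wz": -0.111,"gripper": 1},
    {"x": 0,"y": 0,"z": 0,"wx": 0,"wy": 0,"wz": -0.111,"gripper": 1},
    {"x": 0,"y": 0,"z": 0,"wx": 0,"wy": 0,"wz": -0.111,"gripper": 1},
    {"x": 0,"y": 0,"z": 0,"wx": 0,"wy": 0,"wz": -0.111,"gripper": 1},
    {"x": 0,"y": 0,"z": 0,"wx": 0,"wy": 0,"wz": -0.111,"gripper": 1},
    {"x": 0,"y": 0,"z": 0,"wx": 0,"wy": 0,"wz": -0.111,"gripper": 1},
    {"x": -0.65,"y": -0.28,"z": 0.9,"wx": 0,"wy": 0,"wz": 0,"gripper": 1},
    {"x": 0,"y": 0,"z": 0.9,"wx": 0,"wy": 0,"wz": 0,"gripper": 1},
    {"x": 0,"y": 0,"z": 0.9,"wx": 0,"wy": 0,"wz": 0,"gripper": 1},
    {"x": 0,"y": 0,"z": 0.9,"wx": 0,"wy": 0,"wz": 0,"gripper": 1}
  ]
}}

```text
clock: 31.3
ee_pos: [495.3, -225.1, 175.5]
tcp_rot: [1.322, 2.849, 0.0]
ft_force: [-0.8, -0.3, 0.3]
width: 85.6
grasp_force: 0.0
```

Call:
{"fn": "move_arm", "kwargs": {
  "commands": [
    {"x": 0,"y": 0,"z": 0.9,"wx": 0,"wy": 0,"wz": 0,"gripper": 1},
    {"x": 0,"y": 0,"z": 0.9,"wx": 0,"wy": 0,"wz": 0,"gripper": 1},
    {"x": 0,"y": 0,"z": 0.9,"wx": 0,"wy": 0,"wz": 0,"gripper": 1},
    {"x": 0,"y": 0,"z": 0.9,"wx": 0,"wy": 0,"wz": 0,"gripper": 1},
    {"x": 0,"y": 0,"z": 0.9,"wx": 0,"wy": 0,"wz": 0,"gripper": 1},
    {"x": 0,"y": 0,"z": 0.9,"wx": 0,"wy": 0,"wz": 0,"gripper": 1},
    {"x": 0,"y": 0,"z": 0.6,"wx": 0,"wy": 0,"wz": 0,"gripper": 1},
    {"x": 0,"y": 0,"z": 0,"wx": 0,"wy": 0,"wz": 0,"gripper": 1},
    {"x": 0,"y": 0,"z": 0,"wx": 0,"wy": 0,"wz": 0,"gripper": 1}
  ]
}}

```text
clock: 32.05
ee_pos: [495.1, -225.0, 26.2]
tcp_rot: [-1.322, -2.849, -0.0]
ft_force: [0.3, -0.6, -0.7]
width: 85.4
grasp_force: 0.0
```

Call:
{"fn": "move_arm", "kwargs": {
  "commands": [
    {"x": 0,"y": 0,"z": 0,"wx": 0,"wy": 0,"wz": 0,"gripper": 0.4},
    {"x": 0,"y": 0,"z": 0,"wx": 0,"wy": 0,"wz": 0,"gripper": 0.4},
    {"x": 0,"y": 0,"z": 0,"wx": 0,"wy": 0,"wz": 0,"gripper": 0.4},
    {"x": 0,"y": 0,"z": 0,"wx": 0,"wy": 0,"wz": 0,"gripper": 0.4},
    {"x": 0,"y": 0,"z": 0,"wx": 0,"wy": 0,"wz": 0,"gripper": 0.4},
    {"x": 0,"y": 0,"z": 0,"wx": 0,"wy": 0,"wz": 0,"gripper": 0.4}
  ],
  "newtons": 30
}}

```text
clock: 32.55
ee_pos: [496.2, -226.3, 28.3]
tcp_rot: [1.322, 2.846, -0.0]
ft_force: [-1.5, 0.8, 6.7]
width: 55.8
grasp_force: 32.3
```

Call:
{"fn": "move_arm", "kwargs": {
  "commands": [
    {"x": 0,"y": 0,"z": -0.5,"wx": 0,"wy": 0,"wz": 0,"gripper": 0.4},
    {"x": 0,"y": 0,"z": -1,"wx": 0,"wy": 0,"wz": 0.1076,"gripper": 0.4},
    {"x": 0,"y": 0,"z": -1,"wx": 0,"wy": 0,"wz": 0.1076,"gripper": 0.4},
    {"x": 0,"y": 0,"z": -1,"wx": 0,"wy": 0,"wz": 0.1076,"gripper": 0.4},
    {"x": 0,"y": 0,"z": -1,"wx": 0,"wy": 0,"wz": 0.1076,"gripper": 0.4},
    {"x": 0,"y": 0,"z": -1,"wx": 0,"wy": 0,"wz": 0.1076,"gripper": 0.4},
    {"x": 0,"y": 0,"z": -1,"wx": 0,"wy": 0,"wz": 0.1076,"gripper": 0.4},
    {"x": 0,"y": 0,"z": -1,"wx": 0,"wy": 0,"wz": 0.1076,"gripper": 0.4},
    {"x": 0,"y": 0,"z": -1,"wx": 0,"wy": 0,"wz": 0.1076,"gripper": 0.4},
    {"x": 0,"y": 0,"z": -1,"wx": 0,"wy": 0,"wz": 0.1076,"gripper": 0.4}
  ]
}}

```text
clock: 33.38
ee_pos: [494.8, -225.6, 266.1]
tcp_rot: [2.545, 1.84, 0.001]
ft_force: [0.8, -0.2, -1.1]
width: 55.7
grasp_force: 32.5
```

Call:
{"fn": "move_arm", "kwargs": {
  "commands": [
    {"x": 0,"y": 0,"z": -0.3,"wx": 0,"wy": 0,"wz": 0.1076,"gripper": 0.4},
    {"x": 0,"y": 0,"z": 0,"wx": 0,"wy": 0,"wz": 0.1076,"gripper": 0.4},
    {"x": 0.813,"y": -0.673,"z": 0,"wx": 0,"wy": 0,"wz": 0,"gripper": 0.4},
    {"x": 0.813,"y": -0.673,"z": 0,"wx": 0,"wy": 0,"wz": 0,"gripper": 0.4},
    {"x": 0.813,"y": -0.673,"z": 0,"wx": 0,"wy": 0,"wz": 0,"gripper": 0.4},
    {"x": 0.813,"y": -0.673,"z": 0,"wx": 0,"wy": 0,"wz": 0,"gripper": 0.4},
    {"x": 0.813,"y": -0.673,"z": 0,"wx": 0,"wy": 0,"wz": 0,"gripper": 0.4},
    {"x": 0.813,"y": -0.673,"z": 0,"wx": 0,"wy": 0,"wz": 0,"gripper": 0.4},
    {"x": 0,"y": 0,"z": 0,"wx": 0,"wy": 0,"wz": 0,"gripper": 0.4},
    {"x": 0,"y": 0,"z": 0,"wx": 0,"wy": 0,"wz": 0,"gripper": 0.4}
  ]
}}

```text
clock: 34.22
ee_pos: [470.8, -68.4, 272.4]
tcp_rot: [2.73, 1.553, 0.002]
ft_force: [-0.0, 0.3, -2.0]
width: 55.7
grasp_force: 32.6
```

```bash
python3 - <<'E'
from h import *
plan([471.2,-70.1,202])
d=grab('wrist'); C=cloud(d); s=d['st']; p=np.array(s['ee_pos']); M=R.from_rotvec(s['tcp_rot']).as_matrix()
Q=(C-p)@M; z=-Q[...,2]; m=(z>13)&(z<26)&(abs(Q[...,1])<20)&(abs(Q[...,0])<36)&(d['depth']>0)
q=Q[m]; print(m.sum()); 
for c in [-1,0,1,2,3]: print(c,[np.percentile(np.hypot(q[k,0]-c,q[k,1]),98) for k in (q[:,0]>c+15,q[:,0]<c-15)])
g=d['image'].max(-1); mm=(g<70)&(z<-10)&(z>-30)&(np.hypot(Q[...,0],Q[...,1])<37)&(np.hypot(Q[...,0],Q[...,1])>27)&(d['depth']>0)
W=(C-p)[mm]; print(mm.sum(), np.degrees(np.arctan2(W[:,1],W[:,0]))[::5])
E
```

```text
pos [470.8 -68.4 272.4] tooly yaw deg -30.730948400362426 tilt [ 0. -0. -1.] q6 0.3144088484995449
shift mm [-1.3  1.1 70.4] units [-0.1  0.   2.8]
8794
-1 [np.float64(32.096591519677425), np.float64(23.073876559436044)]
0 [np.float64(31.152830498750834), np.float64(23.90487642448921)]
1 [np.float64(30.264533605403283), np.float64(24.66131588573298)]
2 [np.float64(29.360518563423067), np.float64(25.457943042964203)]
3 [np.float64(28.46600426229417), np.float64(26.248613965298365)]
131 [63.4 67.  62.3 66.8 62.3 68.7 64.  59.5 65.8 61.3 67.4 63.1 58.6 65.8
 61.3 69.4 65.  60.4 68.7 64.2 59.5 67.8 63.2 58.6 66.3 61.5 67.3]
```

Call:
{"fn": "move_arm", "kwargs": {
  "commands": [
    {"x": -0.06,"y": 0.04,"z": 0.8,"wx": 0,"wy": 0,"wz": 0,"gripper": 0.4},
    {"x": 0,"y": 0,"z": 0.8,"wx": 0,"wy": 0,"wz": 0,"gripper": 0.4},
    {"x": 0,"y": 0,"z": 0.3,"wx": 0,"wy": 0,"wz": 0,"gripper": 0.4},
    {"x": 0,"y": 0,"z": 0.2,"wx": 0,"wy": 0,"wz": 0,"gripper": 0.4},
    {"x": 0,"y": 0,"z": 0.2,"wx": 0,"wy": 0,"wz": 0,"gripper": 0.4},
    {"x": 0,"y": 0,"z": 0.2,"wx": 0,"wy": 0,"wz": 0,"gripper": 0.4},
    {"x": 0,"y": 0,"z": 0.2,"wx": 0,"wy": 0,"wz": 0,"gripper": 0.4},
    {"x": 0,"y": 0,"z": 0.1,"wx": 0,"wy": 0,"wz": 0,"gripper": 0.4},
    {"x": 0,"y": 0,"z": 0,"wx": 0,"wy": 0,"wz": 0,"gripper": 0.4},
    {"x": 0,"y": 0,"z": 0,"wx": 0,"wy": 0,"wz": 0,"gripper": 0.4}
  ]
}}

```text
clock: 35.1
ee_pos: [471.4, -71.2, 202.3]
tcp_rot: [2.732, 1.55, 0.002]
ft_force: [-3.0, 1.4, 4.6]
width: 55.4
grasp_force: 33.2
```

Seated at the expected height. Now I'll lock it.

Call:
{"fn": "move_arm", "kwargs": {
  "commands": [
    {"x": 0,"y": 0,"z": 0,"wx": 0,"wy": 0,"wz": 0.116,"gripper": 0.4},
    {"x": 0,"y": 0,"z": 0,"wx": 0,"wy": 0,"wz": 0.116,"gripper": 0.4},
    {"x": 0,"y": 0,"z": 0,"wx": 0,"wy": 0,"wz": 0.116,"gripper": 0.4},
    {"x": 0,"y": 0,"z": 0,"wx": 0,"wy": 0,"wz": 0.116,"gripper": 0.4},
    {"x": 0,"y": 0,"z": 0,"wx": 0,"wy": 0,"wz": 0.116,"gripper": 0.4},
    {"x": 0,"y": 0,"z": 0,"wx": 0,"wy": 0,"wz": 0.116,"gripper": 0.4},
    {"x": 0,"y": 0,"z": 0,"wx": 0,"wy": 0,"wz": 0.116,"gripper": 0.4},
    {"x": 0,"y": 0,"z": 0,"wx": 0,"wy": 0,"wz": 0.116,"gripper": 0.4},
    {"x": 0,"y": 0,"z": 0,"wx": 0,"wy": 0,"wz": 0.116,"gripper": 0.4},
    {"x": 0,"y": 0,"z": 0,"wx": 0,"wy": 0,"wz": 0.116,"gripper": 0.4}
  ]
}}

```text
clock: 35.93
ee_pos: [471.4, -70.9, 202.8]
tcp_rot: [-3.127, 0.295, -0.003]
ft_force: [-2.9, 1.0, 7.1]
width: 55.5
grasp_force: 33.3
```

Call:
{"fn": "move_arm", "kwargs": {
  "commands": [
    {"x": 0,"y": 0,"z": 0,"wx": 0,"wy": 0,"wz": 0.116,"gripper": 0.4},
    {"x": 0,"y": 0,"z": 0,"wx": 0,"wy": 0,"wz": 0.116,"gripper": 0.4},
    {"x": 0,"y": 0,"z": 0,"wx": 0,"wy": 0,"wz": 0.116,"gripper": 0.4},
    {"x": 0,"y": 0,"z": 0,"wx": 0,"wy": 0,"wz": 0.06,"gripper": 0.4},
    {"x": 0,"y": 0,"z": 0,"wx": 0,"wy": 0,"wz": 0,"gripper": 0.4}
  ]
}}

```text
clock: 36.35
ee_pos: [471.9, -70.5, 202.7]
tcp_rot: [-2.993, 0.946, -0.004]
ft_force: [-1.1, 4.0, 6.2]
width: 55.6
grasp_force: 32.9
```

```bash
python3 - <<'E'
from h import *
plan([472,-69,202]); s=bot.read_state(); print(s['ft_force'],s['ft_torque'],s['effort'][5])
E
```

```text
pos [471.9 -70.5 202.7] tooly yaw deg -125.07809234773553 tilt [ 0.  0. -1.] q6 1.9562505580488951
shift mm [-0.8 -1.3  0.7] units [-0.  -0.1  0. ]
[-1.1  4.   6.2] [1.  0.1 0. ] 1.0151641443371773
```

Call:
{"fn": "move_arm", "kwargs": {
  "commands": [
    {"x": 0,"y": 0,"z": 0,"wx": 0,"wy": 0,"wz": 0.06,"gripper": 0.4},
    {"x": 0,"y": 0,"z": 0,"wx": 0,"wy": 0,"wz": 0,"gripper": 0.4}
  ]
}}

```text
clock: 36.52
ee_pos: [472.0, -70.4, 202.8]
tcp_rot: [-2.963, 1.038, -0.004]
ft_force: [-0.0, 4.0, 6.5]
width: 55.8
grasp_force: 32.6
```

```bash
python3 - <<'E'
from h import *
s=bot.read_state(); plan([471,-70,202],s=s); print(s['ft_force'],s['ft_torque'],s['effort'][5])
E
```

```text
pos [472.  -70.4 202.8] tooly yaw deg -128.60216863750654 tilt [ 0.  0. -1.] q6 2.0179591069663423
shift mm [-1.   0.3  0.8] units [-0.  0.  0.]
[-0.   4.   6.5] [ 1.  -0.1  0.5] 1.2096734717488289
```

Call:
{"fn": "move_arm", "kwargs": {
  "commands": [
    {"x": 0,"y": 0,"z": 0,"wx": 0,"wy": 0,"wz": 0,"gripper": 1},
    {"x": 0,"y": 0,"z": 0,"wx": 0,"wy": 0,"wz": 0,"gripper": 1},
    {"x": 0,"y": 0,"z": 0,"wx": 0,"wy": 0,"wz": 0,"gripper": 1},
    {"x": 0,"y": 0,"z": -0.5,"wx": 0,"wy": 0,"wz": 0,"gripper": 1},
    {"x": 0,"y": 0,"z": -0.8,"wx": 0,"wy": 0,"wz": 0,"gripper": 1},
    {"x": 0,"y": 0,"z": -0.8,"wx": 0,"wy": 0,"wz": 0,"gripper": 1},
    {"x": 0,"y": 0,"z": -0.8,"wx": 0,"wy": 0,"wz": 0,"gripper": 1},
    {"x": 0,"y": 0,"z": -0.6,"wx": 0,"wy": 0,"wz": 0,"gripper": 1},
    {"x": 0,"y": 0,"z": 0,"wx": 0,"wy": 0,"wz": 0,"gripper": 1}
  ]
}}

```text
clock: 37.27
ee_pos: [472.0, -71.6, 292.1]
tcp_rot: [-2.965, 1.037, -0.009]
ft_force: [0.6, 0.0, 1.7]
width: 85.3
grasp_force: 0.0
```

```bash
python3 - <<'E'
from h import *
d=grab('wrist'); C=cloud(d); save('w7.png',d['image']); plan([430,100,260])
d=grab('side'); save('s2.png',d['image'][120:260,230:350],4)
E
```

```text
pos [471.7 -71.5 289.9] tooly yaw deg -128.54326274094365 tilt [ 0. -0. -1.] q6 2.0157351956704304
shift mm [-139.5 -108.1   29.7] units [-5.6 -4.3  1.2]
```

View pics/s2.png

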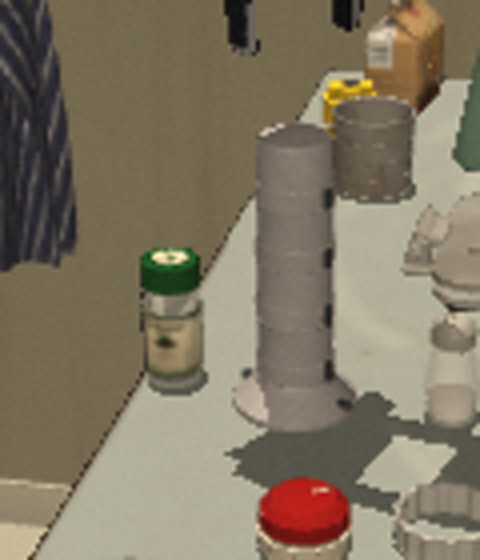

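s2: the tower stands with the ribs of all four pieces in line at x≈328, in line with the base rib at (345,405), and the jar is undisturbed at (172,320). Now the timer.

Call:
{"fn": "move_arm", "kwargs": {
  "commands": [
    {"x": -0.893,"y": -0.7,"z": 0,"wx": 0,"wy": 0,"wz": 0,"gripper": 1},
    {"x": -0.893,"y": -0.7,"z": 0,"wx": 0,"wy": 0,"wz": 0,"gripper": 1},
    {"x": -0.893,"y": -0.7,"z": 0,"wx": 0,"wy": 0,"wz": 0,"gripper": 1},
    {"x": -0.893,"y": -0.7,"z": 0.6,"wx": 0,"wy": 0,"wz": 0,"gripper": 1},
    {"x": -0.893,"y": -0.7,"z": 0.6,"wx": 0,"wy": 0,"wz": 0,"gripper": 1},
    {"x": -0.893,"y": -0.7,"z": 0.6,"wx": 0,"wy": 0,"wz": 0,"gripper": 1},
    {"x": -0.893,"y": -0.7,"z": 0.6,"wx": 0,"wy": 0,"wz": 0,"gripper": 1},
    {"x": 0,"y": 0,"z": 0,"wx": 0,"wy": 0,"wz": 0,"gripper": 1},
    {"x": 0,"y": 0,"z": 0,"wx": 0,"wy": 0,"wz": 0,"gripper": 1}
  ]
}}

```text
clock: 38.12
ee_pos: [424.0, 122.6, 226.4]
tcp_rot: [2.965, -1.032, -0.006]
ft_force: [0.3, -1.1, 0.5]
width: 85.5
grasp_force: 0.0
```

```bash
cat >> h.py <<'E'
def timer(d,xy=(425,125)):
    C=cloud(d); im=d['image'].astype(int); ok=d['depth']>0; c=np.array(xy,float)
    red=ok&(im[...,0]>80)&(im[...,1]<0.5*im[...,0])&(np.hypot(C[...,0]-c[0],C[...,1]-c[1])<50)
    (x,y),rad=cv2.minEnclosingCircle(C[red][:,:2].astype(np.float32)); c=np.array([x,y]); print('red centre',c,'rad',rad,'n',red.sum())
    m=red&(C[...,2]>43.5-1.5); print('top mean',C[red][:,2].max(),C[m].mean(0))
    r=np.hypot(C[...,0]-c[0],C[...,1]-c[1]); w=ok&(r<26)&(C[...,2]>24)&(im[...,1]>0.7*im[...,0])&(im.max(-1)>140)
    P=C[w]; print('pointer n',w.sum(),P.mean(0)-[*c,0],'yaw',np.degrees(np.arctan2(P[:,1].mean()-y,P[:,0].mean()-x)))
    if len(P)>5:
        k=np.linalg.svd(P[:,:2]-P[:,:2].mean(0))[2][0]; print('line yaw',np.degrees(np.arctan2(k[1],k[0])),'span',np.ptp((P[:,:2]-P[:,:2].mean(0))@k))
    return c
E
python3 - <<'E'
from h import *
d=grab('wrist'); c=timer(d); plan([*c,25])
u,v=proj(d,[*c,40]).astype(int); print(u,v); v=max(v,45); save('w8.png',d['image'][v-45:v+45,u-60:u+60],5)
E
```

```text
red centre [425.8 124.5] rad 30.38557243347168 n 1905
top mean 45.06730048281321 [425.3 124.2  42.9]
pointer n 20 [-10.9  -5.9  43.4] yaw -151.45689044693478
line yaw -149.33245942840364 span 11.672869111279601
pos [424.8 121.9 227.6] tooly yaw deg -128.47352691184517 tilt [-0. -0. -1.] q6 2.4382953787895234
shift mm [ -0.6  -3.  202.6] units [-0.  -0.1  8.1]
321 182
```

View pics/w8.png

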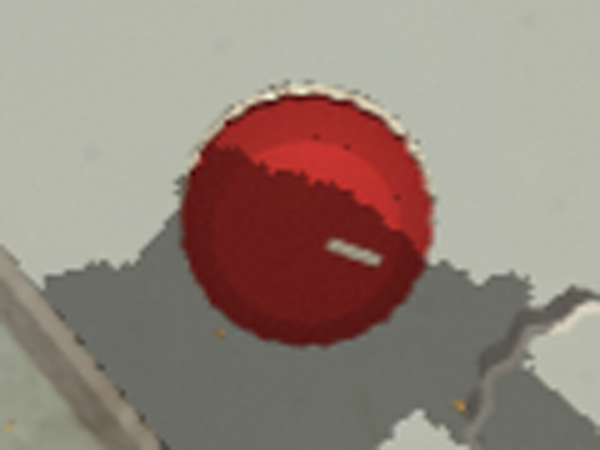

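w8: the timer's white pointer runs from (330,243) to (380,262), which is a yaw of about 209° or 35 min. The plan is up about 103° to 52 min, then back about 132°.

Call:
{"fn": "move_arm", "kwargs": {
  "commands": [
    {"x": 0,"y": 0,"z": 0,"wx": 0,"wy": 0,"wz": -0.111,"gripper": 1},
    {"x": 0,"y": 0,"z": 0,"wx": 0,"wy": 0,"wz": -0.111,"gripper": 1},
    {"x": 0,"y": 0,"z": 0,"wx": 0,"wy": 0,"wz": -0.111,"gripper": 1},
    {"x": 0,"y": 0,"z": 0,"wx": 0,"wy": 0,"wz": -0.111,"gripper": 1},
    {"x": 0,"y": 0,"z": 0,"wx": 0,"wy": 0,"wz": -0.111,"gripper": 1},
    {"x": 0,"y": 0,"z": 0,"wx": 0,"wy": 0,"wz": -0.111,"gripper": 1},
    {"x": 0.055,"y": -0.12,"z": 0.9,"wx": 0,"wy": 0,"wz": 0,"gripper": 1},
    {"x": 0,"y": 0,"z": 0.9,"wx": 0,"wy": 0,"wz": 0,"gripper": 1},
    {"x": 0,"y": 0,"z": 0.9,"wx": 0,"wy": 0,"wz": 0,"gripper": 1},
    {"x": 0,"y": 0,"z": 0.9,"wx": 0,"wy": 0,"wz": 0,"gripper": 1}
  ]
}}

```text
clock: 39.0
ee_pos: [427.1, 123.8, 138.1]
tcp_rot: [3.141, 0.036, 0.002]
ft_force: [-0.0, -0.4, 0.4]
width: 85.3
grasp_force: 0.0
```

Call:
{"fn": "move_arm", "kwargs": {
  "commands": [
    {"x": 0,"y": 0,"z": 0.9,"wx": 0,"wy": 0,"wz": 0,"gripper": 1},
    {"x": 0,"y": 0,"z": 0.9,"wx": 0,"wy": 0,"wz": 0,"gripper": 1},
    {"x": 0,"y": 0,"z": 0.9,"wx": 0,"wy": 0,"wz": 0,"gripper": 1},
    {"x": 0,"y": 0,"z": 0.9,"wx": 0,"wy": 0,"wz": 0,"gripper": 1},
    {"x": 0,"y": 0,"z": 0.85,"wx": 0,"wy": 0,"wz": 0,"gripper": 1},
    {"x": 0,"y": 0,"z": 0,"wx": 0,"wy": 0,"wz": 0,"gripper": 1},
    {"x": 0,"y": 0,"z": 0,"wx": 0,"wy": 0,"wz": 0,"gripper": 1}
  ]
}}

```text
clock: 39.58
ee_pos: [426.4, 124.0, 27.3]
tcp_rot: [3.141, 0.037, -0.003]
ft_force: [0.1, -0.0, 0.9]
width: 85.0
grasp_force: 0.0
```

Call:
{"fn": "move_arm", "kwargs": {
  "commands": [
    {"x": 0,"y": 0,"z": 0,"wx": 0,"wy": 0,"wz": 0,"gripper": 0.4},
    {"x": 0,"y": 0,"z": 0,"wx": 0,"wy": 0,"wz": 0,"gripper": 0.4},
    {"x": 0,"y": 0,"z": 0,"wx": 0,"wy": 0,"wz": 0,"gripper": 0.4},
    {"x": 0,"y": 0,"z": 0,"wx": 0,"wy": 0,"wz": 0,"gripper": 0.4},
    {"x": 0,"y": 0,"z": 0,"wx": 0,"wy": 0,"wz": 0,"gripper": 0.4}
  ],
  "newtons": 25
}}

```text
clock: 40.0
ee_pos: [427.9, 125.5, 29.9]
tcp_rot: [-3.14, -0.039, -0.006]
ft_force: [-1.0, 1.0, 5.6]
width: 59.3
grasp_force: 25.7
```

Call:
{"fn": "move_arm", "kwargs": {
  "commands": [
    {"x": 0,"y": 0,"z": 0,"wx": 0,"wy": 0,"wz": -0.1155,"gripper": 0.4},
    {"x": 0,"y": 0,"z": 0,"wx": 0,"wy": 0,"wz": -0.1155,"gripper": 0.4},
    {"x": 0,"y": 0,"z": 0,"wx": 0,"wy": 0,"wz": -0.1155,"gripper": 0.4},
    {"x": 0,"y": 0,"z": 0,"wx": 0,"wy": 0,"wz": -0.1155,"gripper": 0.4},
    {"x": 0,"y": 0,"z": 0,"wx": 0,"wy": 0,"wz": -0.1155,"gripper": 0.4},
    {"x": 0,"y": 0,"z": 0,"wx": 0,"wy": 0,"wz": -0.1155,"gripper": 0.4},
    {"x": 0,"y": 0,"z": 0,"wx": 0,"wy": 0,"wz": -0.1155,"gripper": 0.4},
    {"x": 0,"y": 0,"z": 0,"wx": 0,"wy": 0,"wz": -0.1155,"gripper": 0.4},
    {"x": 0,"y": 0,"z": 0,"wx": 0,"wy": 0,"wz": -0.1155,"gripper": 0.4},
    {"x": 0,"y": 0,"z": 0,"wx": 0,"wy": 0,"wz": -0.1155,"gripper": 0.4}
  ]
}}

```text
clock: 40.83
ee_pos: [425.6, 128.5, 29.7]
tcp_rot: [-2.55, -1.822, -0.004]
ft_force: [-15.3, 15.9, 14.6]
width: 59.2
grasp_force: 27.1
```

Call:
{"fn": "move_arm", "kwargs": {
  "commands": [
    {"x": 0,"y": 0,"z": 0,"wx": 0,"wy": 0,"wz": -0.1155,"gripper": 0.4},
    {"x": 0,"y": 0,"z": 0,"wx": 0,"wy": 0,"wz": -0.1155,"gripper": 0.4},
    {"x": 0,"y": 0,"z": 0,"wx": 0,"wy": 0,"wz": -0.1155,"gripper": 0.4},
    {"x": 0,"y": 0,"z": 0,"wx": 0,"wy": 0,"wz": -0.1155,"gripper": 0.4},
    {"x": 0,"y": 0,"z": 0,"wx": 0,"wy": 0,"wz": -0.1155,"gripper": 0.4},
    {"x": 0,"y": 0,"z": 0,"wx": 0,"wy": 0,"wz": 0,"gripper": 0.4},
    {"x": 0,"y": 0,"z": 0,"wx": 0,"wy": 0,"wz": 0,"gripper": 0.4}
  ]
}}

```text
clock: 41.42
ee_pos: [423.6, 128.4, 29.6]
tcp_rot: [-1.896, -2.492, -0.001]
ft_force: [-25.9, 15.6, 22.7]
width: 59.8
grasp_force: 28.2
```

```bash
python3 - <<'E'
from h import *
s=bot.read_state(); plan([426,125,25],s=s); print(s['ft_force'],s['ft_torque'],s['effort'][5],s['width'])
d=grab('wrist'); C=cloud(d); im=d['image'].astype(int); ok=d['depth']>0
r=np.hypot(C[...,0]-426.5,C[...,1]-124.5)
w=ok&(r<26)&(C[...,2]>30)&(C[...,2]<50)&(im[...,1]>0.7*im[...,0])&(im.max(-1)>90); P=C[w]; print(w.sum(),P.mean(0) if len(P) else '')
red=ok&(im[...,0]>60)&(im[...,1]<0.5*im[...,0])&(r<40); print(red.sum())
if len(P): print(np.degrees(np.arctan2(P[:,1].mean()-124.5,P[:,0].mean()-426.5)))
save('w9.png',d['image'][100:400,150:500],1.7)
E
```

```text
pos [423.6 128.4  29.6] tooly yaw deg 15.482931834580496 tilt [-0.  0. -1.] q6 -0.06700215368198928
shift mm [-4.   1.4  4.6] units [-0.2  0.1  0.2]
[-25.9  15.6  22.7] [ 2.4  4.4 -0. ] -0.31343246810138226 59.80439374555458
135 [433.8 116.7  43.5]
9892
-46.84307455571698
```

Call:
{"fn": "move_arm", "kwargs": {
  "commands": [
    {"x": 0,"y": 0,"z": 0,"wx": 0,"wy": 0,"wz": 0,"gripper": 1},
    {"x": 0,"y": 0,"z": 0,"wx": 0,"wy": 0,"wz": 0,"gripper": 1},
    {"x": 0,"y": 0,"z": 0,"wx": 0,"wy": 0,"wz": 0,"gripper": 1},
    {"x": 0,"y": 0,"z": 0,"wx": 0,"wy": 0,"wz": 0,"gripper": 1}
  ]
}}

```text
clock: 41.8
ee_pos: [427.1, 124.9, 28.1]
tcp_rot: [1.904, 2.498, 0.001]
ft_force: [0.3, 0.3, -0.0]
width: 85.2
grasp_force: 0.0
```

```bash
python3 - <<'E'
from h import *
plan([424.8,125.4,26]); d=grab('wrist'); C=cloud(d); im=d['image'].astype(int); ok=d['depth']>0
timer(d)
E
```

```text
pos [427.1 124.9  28.1] tooly yaw deg 15.357684354318296 tilt [ 0.  0. -1.] q6 -0.06641062551104761
shift mm [ 1.1 -2.1  2.1] units [ 0.  -0.1  0.1]
red centre [424.9 126. ] rad 30.625425338745117 n 10211
top mean 45.513618463754696 [424.9 126.5  42.8]
pointer n 150 [ 8.1 -8.1 46.2] yaw -45.074000542561684
line yaw -35.52713988332568 span 43.83091091829243
```

Call:
{"fn": "move_arm", "kwargs": {
  "commands": [
    {"x": 0.06,"y": -0.085,"z": 0.06,"wx": 0,"wy": 0,"wz": 0,"gripper": 1},
    {"x": 0,"y": 0,"z": 0,"wx": 0,"wy": 0,"wz": 0,"gripper": 1},
    {"x": 0,"y": 0,"z": 0,"wx": 0,"wy": 0,"wz": 0,"gripper": 0.4},
    {"x": 0,"y": 0,"z": 0,"wx": 0,"wy": 0,"wz": 0,"gripper": 0.4},
    {"x": 0,"y": 0,"z": 0,"wx": 0,"wy": 0,"wz": 0,"gripper": 0.4},
    {"x": 0,"y": 0,"z": 0,"wx": 0,"wy": 0,"wz": 0,"gripper": 0.4},
    {"x": 0,"y": 0,"z": 0,"wx": 0,"wy": 0,"wz": 0,"gripper": 0.4}
  ]
}}

```text
clock: 42.43
ee_pos: [424.1, 125.9, 26.5]
tcp_rot: [-1.904, -2.499, 0.0]
ft_force: [-2.5, -0.7, 5.8]
width: 60.0
grasp_force: 26.3
```

Call:
{"fn": "move_arm", "kwargs": {
  "commands": [
    {"x": 0,"y": 0,"z": 0,"wx": 0,"wy": 0,"wz": 0.114,"gripper": 0.4},
    {"x": 0,"y": 0,"z": 0,"wx": 0,"wy": 0,"wz": 0.114,"gripper": 0.4},
    {"x": 0,"y": 0,"z": 0,"wx": 0,"wy": 0,"wz": 0.114,"gripper": 0.4},
    {"x": 0,"y": 0,"z": 0,"wx": 0,"wy": 0,"wz": 0.114,"gripper": 0.4},
    {"x": 0,"y": 0,"z": 0,"wx": 0,"wy": 0,"wz": 0.114,"gripper": 0.4},
    {"x": 0,"y": 0,"z": 0,"wx": 0,"wy": 0,"wz": 0.114,"gripper": 0.4},
    {"x": 0,"y": 0,"z": 0,"wx": 0,"wy": 0,"wz": 0.114,"gripper": 0.4},
    {"x": 0,"y": 0,"z": 0,"wx": 0,"wy": 0,"wz": 0.114,"gripper": 0.4},
    {"x": 0,"y": 0,"z": 0,"wx": 0,"wy": 0,"wz": 0.114,"gripper": 0.4}
  ]
}}

```text
clock: 43.18
ee_pos: [424.6, 125.8, 26.6]
tcp_rot: [2.918, 1.164, 0.001]
ft_force: [1.4, -0.9, 2.6]
width: 60.3
grasp_force: 26.3
```

Call:
{"fn": "move_arm", "kwargs": {
  "commands": [
    {"x": 0,"y": 0,"z": 0,"wx": 0,"wy": 0,"wz": 0.114,"gripper": 0.4},
    {"x": 0,"y": 0,"z": 0,"wx": 0,"wy": 0,"wz": 0.114,"gripper": 0.4},
    {"x": 0,"y": 0,"z": 0,"wx": 0,"wy": 0,"wz": 0.114,"gripper": 0.4},
    {"x": 0,"y": 0,"z": 0,"wx": 0,"wy": 0,"wz": 0.114,"gripper": 0.4},
    {"x": 0,"y": 0,"z": 0,"wx": 0,"wy": 0,"wz": 0.114,"gripper": 0.4},
    {"x": 0,"y": 0,"z": 0,"wx": 0,"wy": 0,"wz": 0.114,"gripper": 0.4},
    {"x": 0,"y": 0,"z": 0,"wx": 0,"wy": 0,"wz": 0.114,"gripper": 0.4},
    {"x": 0,"y": 0,"z": 0,"wx": 0,"wy": 0,"wz": 0.114,"gripper": 0.4},
    {"x": 0,"y": 0,"z": 0,"wx": 0,"wy": 0,"wz": 0.114,"gripper": 0.4},
    {"x": 0,"y": 0,"z": 0,"wx": 0,"wy": 0,"wz": 0.114,"gripper": 0.4}
  ]
}}

```text
clock: 44.02
ee_pos: [424.8, 125.2, 26.6]
tcp_rot: [3.067, -0.678, 0.003]
ft_force: [0.4, -4.8, 2.8]
width: 60.1
grasp_force: 26.5
```

```bash
cat >> h.py <<'E'
def ptr(c):
    s=bot.read_state(); plan([*c,25],s=s); print(s['ft_force'],s['width'])
    d=grab('wrist'); C=cloud(d); im=d['image'].astype(int); r=np.hypot(C[...,0]-c[0],C[...,1]-c[1])
    w=(d['depth']>0)&(r<22)&(C[...,2]>36)&(C[...,2]<50)&(im[...,1]>0.7*im[...,0])&(im.max(-1)>90)
    n,lab,st,cen=cv2.connectedComponentsWithStats(w.astype(np.uint8)); k=1+np.argmax(st[1:,4]); P=C[lab==k]
    v=np.linalg.svd(P[:,:2]-P[:,:2].mean(0))[2][0]
    print(len(P),P.mean(0),'yaw',np.degrees(np.arctan2(P[:,1].mean()-c[1],P[:,0].mean()-c[0])),'line',np.degrees(np.arctan2(v[1],v[0])),'span',np.ptp(P[:,:2]@v)); return d
E
python3 - <<'E'
from h import *
ptr((425.3,125.5))
E
```

```text
pos [424.8 125.2  26.6] tooly yaw deg -114.92072485006399 tilt [ 0. -0. -1.] q6 2.2106314873029698
shift mm [ 0.4 -0.5  1.6] units [ 0.  -0.   0.1]
[ 0.4 -4.8  2.8] 60.08659400325355
140 [413.6 123.8  43.5] yaw -171.62908037254294 line -173.65072017803337 span 13.1081996249589
```

Call:
{"fn": "move_arm", "kwargs": {
  "commands": [
    {"x": 0,"y": 0,"z": 0,"wx": 0,"wy": 0,"wz": 0.095,"gripper": 0.4},
    {"x": 0,"y": 0,"z": 0,"wx": 0,"wy": 0,"wz": 0,"gripper": 0.4},
    {"x": 0,"y": 0,"z": 0,"wx": 0,"wy": 0,"wz": 0,"gripper": 0.4}
  ]
}}

```text
clock: 44.32
ee_pos: [424.7, 125.2, 26.6]
tcp_rot: [3.033, -0.817, 0.003]
ft_force: [-0.1, -5.4, 2.9]
width: 60.2
grasp_force: 26.5
```

Call:
{"fn": "move_arm", "kwargs": {
  "commands": [
    {"x": 0,"y": 0,"z": 0,"wx": 0,"wy": 0,"wz": 0,"gripper": 1},
    {"x": 0,"y": 0,"z": 0,"wx": 0,"wy": 0,"wz": 0,"gripper": 1},
    {"x": 0,"y": 0,"z": 0,"wx": 0,"wy": 0,"wz": 0,"gripper": 1},
    {"x": 0,"y": 0,"z": -0.6,"wx": 0,"wy": 0,"wz": 0,"gripper": 1},
    {"x": 0,"y": 0,"z": -1,"wx": 0,"wy": 0,"wz": 0,"gripper": 1},
    {"x": 0,"y": 0,"z": -1,"wx": 0,"wy": 0,"wz": 0,"gripper": 1},
    {"x": 0,"y": 0,"z": 0,"wx": 0,"wy": 0,"wz": 0,"gripper": 1},
    {"x": 0,"y": 0,"z": 0,"wx": 0,"wy": 0,"wz": 0,"gripper": 1}
  ]
}}

```text
clock: 44.98
ee_pos: [424.9, 126.3, 92.3]
tcp_rot: [-3.031, 0.819, -0.004]
ft_force: [0.1, 0.1, -0.3]
width: 85.3
grasp_force: 0.0
```

```bash
python3 - <<'E'
from h import *
d=ptr((425,125.5)); C=cloud(d); im=d['image'].astype(int); r=np.hypot(C[...,0]-425,C[...,1]-125.5)
red=(d['depth']>0)&(im[...,0]>50)&(im[...,1]<0.5*im[...,0])&(r<45)
P=C[red&(C[...,2]>23)]; print(cv2.minEnclosingCircle(P[:,:2].astype(np.float32)))
u,v=proj(d,[425,125.5,42]).astype(int); save('w10.png',d['image'][max(v-100,0):v+100,u-130:u+130],3)
E
```

```text
pos [424.9 126.3  92.3] tooly yaw deg -120.23097506661055 tilt [ 0.  0. -1.] q6 2.3036776186650263
shift mm [ 0.3  0.8 67.3] units [0.  0.  2.7]
[ 0.1  0.1 -0.3] 85.29514428480407
70 [413.5 124.9  43.3] yaw -177.0392126722895 line -179.30982584532782 span 12.693866363028008
((425.98321533203125, 124.66384887695312), 30.607563018798828)
```

View pics/w10.png

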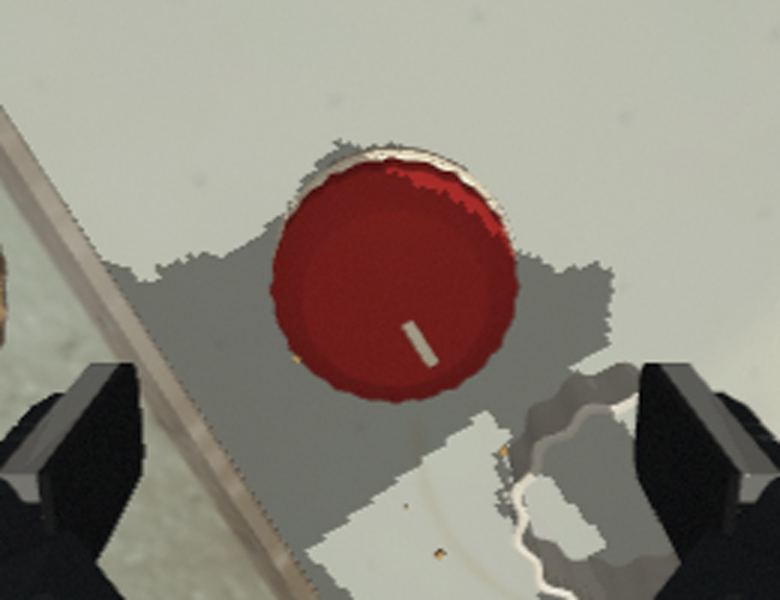

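w10: the timer is free of the gripper and its pointer lies at about 180° (±1°), which is 30 min. The tower is locked, so I'm handing in.

```bash
python3 -c "
from station import ticket
print(ticket.hand_in())"
```

```text
the job is handed in; nothing more can be done
None
```

I've handed in the job: all three steel sections I could find (no fourth was in view) and the cap are locked on the base with ribs in line. The timer was turned up to about 52 min and back to 30, and I saw no sign the jar had moved.

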